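# Re-partition the service tray and sort the pump-service kit into it

## Task

Set up the grey service tray: slide its two dividers along until each stands in line with its own brass index clip on the tray's far rim (left divider at the left clip, right divider at the right clip). Sort the service kit that lies about into it, every piece lying flat on the tray's floor: the long tools (spanner, tweezers) lengthwise in the long left bay, the pump cassettes in the middle bay and the hex keys in the right bay; some pieces may be missing today. Leave the petri dish where it is.

Things in the scene. Friction and masses are not known exactly. Their poses are not given: they have to be found in the camera images.
- tray: fixed open grey tray, inside 130 (its x) by 400 (its y) mm, walls 5 mm thick, rim 50 mm above the bench, inner floor 12 mm above the bench. Origin: centre of its underside, on the bench. Its y axis runs along its length to the robot's left, x away from the robot. Two dividers that slide along y split it into left (+y), middle and right (-y) bays.
- divider_left_grip (a point): middle of the black grip tab on top of the left divider, 64 mm above the bench; axes as the tray's. The tab is 40 (x) by 12 (y) mm and reaches from 48 to 77 mm above the bench. The divider is a 6 mm aluminium plate across the tray, 48 mm high, centred in y on this point, with saddles on both rims (to 56 mm high). It slides along the tray's y only, with about 1.5 N of friction, and stays where it is left; its travel is tray y = -10 to +140 mm.
- divider_right_grip (a point): the same on the right divider; its travel is tray y = -182 to -40 mm.
- clip_left: fixed brass index clip, 14 mm wide, on the outside of the tray's far (+x) rim, with an 8 (x) by 5 (y) mm upright pin to 73 mm above the bench. Marks where the left divider belongs. Origin: under the pin, on the bench and at the middle of its width in y; axes as the tray's. The left divider is right when its tab's y in this frame is 0. The left bay is then 178 to 190 mm long.
- clip_right: the same clip for the right divider (the one further to -y). With both dividers right the middle bay is 83 to 103 mm long and the right bay 107 to 115 mm.
- spanner: steel open-ended spanner lying flat, 162 mm long (its y), 28 mm wide at the jaws, shank 12 mm wide, 6 mm thick. Origin: middle, underside. Grip across the shank. May be absent.
- tweezers: steel tweezers (forceps) lying flat, 132 mm long (its y), 14 mm wide (x), 9 mm thick. Origin: middle, underside. Rigid; grip across the 14 mm. May be absent.
- cassette_a: black pump cassette with an orange latch, 70 mm long (y), 26 mm high; the body is 18 mm thick from x = -6 to +12 mm, and the latch, 30 mm long and 12 mm high, stands out on the foot of the -x side to x = -12 mm. Origin: underside. Grip across x above the latch. May be absent.
- cassette_b: a second pump cassette like cassette_a. May be absent.
- hex_key_a: black L-shaped hex key lying flat, 84 mm long (y), 32 mm wide (x), 9 mm thick. Long arm 8 mm wide along x = -12 mm, from y = -37 to +42 mm; short arm along x at y = -38 mm. Origin: middle of the outline, underside. Grip across the long arm. May be absent.
- hex_key_b: a second hex key like hex_key_a. May be absent.
- dish: petri dish, 60 mm across, 15 mm high. Bystander, not to be disturbed. Origin: underside.

How it is judged:
By the outcome, as a careful person would: the job done as asked, in the order asked, and still so for the second after the job is handed in, with the robot touching nothing.
Of spanner, tweezers, cassette_a, cassette_b, hex_key_a, hex_key_b only 4 to 6 are there at a start; the rules pass over those that are not, and their reading is None.
At some moment in a run one of spanner, tweezers, cassette_a, cassette_b, hex_key_a, hex_key_b may be knocked a few centimetres aside while the robot is not near it.
Once in a run the grip may slacken for a moment while it holds something.
It also fails if it takes over 210 s, if anything falls off the work surface, if the arm or the gripper's body presses on something with over 40 N, if the wrist force passes 120 N, or if a joint passes its speed limit or range.

## Robot

A 6-joint arm with a two-finger parallel gripper is mounted at the origin on a cart in front of the work surface, level with it; the furniture and walls round the work are solid. World frame = base frame: x ahead of the robot, y to its left, z up, the work surface at z = 0. Lengths are in m, angles in rad, forces in N, time in s.
With the tool pointing down it reaches from about 0.25 to 0.85 m from the base axis. Payload 12.5 kg.
Tool frame: the origin (TCP) lies at the very end of the fingers, on their centre line; the grasp point (between the pads) lies 19 mm behind it; z points along the fingers, y is the direction in which the jaws open and shut (so a half turn about z gives the same grasp; the last joint's range is limited). The gripper opens to 93 mm and grips with 3 to 60 N. Pads are 15 mm wide; open, the fingers measure 128 mm over their backs; the gripper's body (75 mm by 188 mm) begins 65 mm behind the grasp point.
Start: joints at [-1.246, 0.351, 1.652, -0, 1.139, -0.085], TCP at [0.219, -0.504, 0.184] pointing down, gripper open.
Joint ranges: [-2.75, 2.75], [-0.79, 2.1], [0.01, 2.65], [-1.57, 4.71], [0.07, 3.14], [-2.87, 2.87]. Speed limits (rad/s): [2.22, 2.22, 2.79, 3.14, 3.14, 3.14].

## Interface

Orientations are given as a rotation vector (axis times angle).
In Python, from bench import manip gives the robot as it stands.
- The arm moves only by the tool jog_arm, never from a script. Its argument "increments" is a list that holds one entry, the list of rows, each a list of 7 numbers: the finger opening in m, from 0 to 0.093, then the shift along the tool's x, y, z in m, then the turn, a rotation vector about the tool's x, y, z in degrees. A call has 1 to 10 rows; each row shifts and turns the commanded pose from where the row before left it, along the tool's axes as they then stand; what a row does not reach is not made up. A row lasts 1/12 s, in which the tool goes at most 41.7 mm and 7.16 degrees, less where a joint would pass 70% of its speed; a pose out of reach is approached as far as the arm can. A call with a gripper value outside its range is refused whole. The fingers move at their own pace and stop on an object; the grip force is fixed at half the most. Time passes only in rows, so rows that do not move let the fingers close. It gives the time, the measured TCP pose, the force and the opening at its end, in the units of the state.
- manip.state(): the state, without advancing time (a new reading comes with each control period).
- manip.read_camera(name): name is "scene" or "side" or "wrist"; returns the picture (400x640x3 uint8, red, green, blue); there is no depth.
- manip.camera_model(name): a dict with "fovy" (degrees; the focal length in pixels is half the picture's height over the tangent of half this angle, whatever the lens; pixels are square), "cx", "cy" (the principal point, pixels), "view" (4x4, takes a point from world to camera coordinates). Camera axes: x right, y up, looking along -z (the intrinsics and any distortion apply to the point x, -y, -z); pixel columns grow to the right and rows downward; lengths in m; the calibration is good to about 2 mm. A picture is of the moment at which its call begins: read the wrist's pose just before it. camera_model takes no time and is no camera call; for the wrist camera it gives the pose at the moment of the call.
- manip.sign_off(): hands the job in, once; it reports no verdict.
Trained networks look in the newest picture that a camera, given by its name, has taken for a name from the list of things; names that differ only in an ending like _2 or _b are one class to them, and where a whole thing is asked for, a point or a joint stands for the part that bears it (a point fixed in the world has none). Each returns a list of dicts, best first, with "p" (0 to 1); they miss things now and then, are a little off and sometimes report something else, mostly with a low value. They report only what shows in the picture. A call takes as long as a camera call.
- manip.trace(thing, camera): "region" (400x640 bool, what is visible of it) and "rect" ([left, top, width, height] in pixels, round what is visible of it).
- manip.landmark_of(thing, camera): "at" ([column, row] in pixels: a listed point, or the origin of a listed thing).
The state is a dict: "t": time; "joints": joint angles; "qd": joint speeds; "joint_torque": joint torques, N m; "eef_pos": TCP position; "tool_rot": TCP orientation; "ft_force": force on the tool from outside, world axes, zero at the start; "ft_torque": the same for the moment, N m; "width": finger opening in m.
Only numpy, scipy, OpenCV 4.12 (cv2) and the standard library are available. Lean on these libraries where they do the work, as an engineer would, in place of code of your own. Each camera call takes 0.05 s, during which the arm holds its last target.

## Working session

There is one attempt and no reset: what is moved stays moved. The work goes in short steps, Python scripts to look and compute and a tool call to move; the robot and the scene stay as the last step left them, time stands still between calls to the robot, and variables do not carry over. Pictures are saved under pics/ and viewed, and the job is handed in when it is done.

Besides the shell and the picture viewer there is one more tool, called after "Request:" as name([rows], argument=value, ...), one row to a line, values as JSON. jog_arm: Moves the arm, as the interface text tells. Its arguments: {"type":"object","properties":{"increments":{"type":"array","items":{"type":"array","items":{"type":"array","items":{"type":"number"}}}}},"required":["increments"]}

```bash
ls; mkdir -p pics
python3 - <<'E'
from bench import manip
import cv2,numpy as np
print(manip.state())
for n in ("scene","side","wrist"):
    im=manip.read_camera(n); cv2.imwrite(f"pics/{n}0.png",im[:,:,::-1])
    m=manip.camera_model(n); print(n,m)
E
```

```text
pics
{'t': 0.0, 'joints': array([-1.24563898e+00,  3.51219832e-01,  1.65243286e+00, -2.87500892e-05,
        1.13912801e+00, -8.46252486e-02]), 'qd': array([-2.62841463e-03,  1.01193889e-03,  1.57775713e-04, -3.05854658e-05,
       -8.14137056e-04, -5.52887557e-04]), 'joint_torque': array([-3.26089812e-04, -4.97321177e+01, -2.85253429e+01,  6.98319753e-02,
        2.56955432e-02, -8.65333959e-05]), 'eef_pos': array([ 0.21900107, -0.50408417,  0.18390712]), 'tool_rot': array([-3.07472471e+00, -6.38969911e-01,  2.64509646e-04]), 'ft_force': array([0.13218674, 0.62290765, 0.1283081 ]), 'ft_torque': array([0.03101085, 0.04863243, 0.04309534]), 'width': 0.09311982006245446}
scene {'fovy': 52.157236862406094, 'cx': 314.5298582513228, 'cy': 201.17612431372478, 'view': array([[-0.57085224, -0.82089176, -0.01626155,  0.51420281],
       [ 0.61847951, -0.44295135,  0.6490587 , -0.28484056],
       [-0.54001002,  0.36045918,  0.7605645 , -0.76551163],
       [ 0.        ,  0.        ,  0.        ,  1.        ]])}
side {'fovy': 44.07429794376857, 'cx': 327.10449527171454, 'cy': 196.7192776988581, 'view': array([[-0.9271086 , -0.37478324,  0.00267616,  0.6197166 ],
       [ 0.23413773, -0.57358595,  0.7849705 , -0.04895629],
       [-0.29265878,  0.72837949,  0.61952736, -1.20577075],
       [ 0.        ,  0.        ,  0.        ,  1.        ]])}
wrist {'fovy': 62.806636587458456, 'cx': 327.5004501209431, 'cy': 199.25333999476527, 'view': array([[ 0.39798561, -0.9173908 , -0.00125651, -0.54952916],
       [ 0.8897893 ,  0.38634417, -0.24292628,  0.02731013],
       [ 0.22334378,  0.09556314,  0.97004394, -0.38907005],
       [ 0.        ,  0.        ,  0.        ,  1.        ]])}
```

View pics/scene0.png

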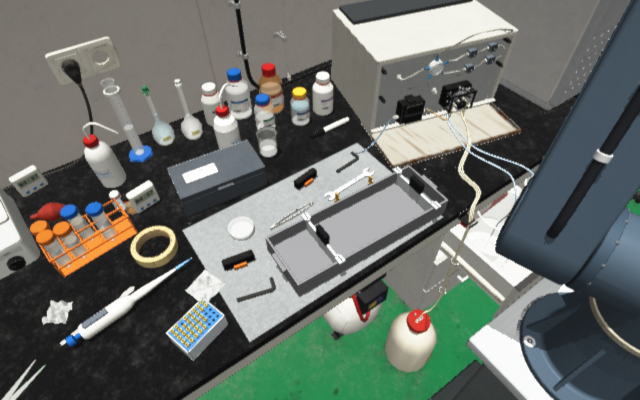

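View pics/side0.png

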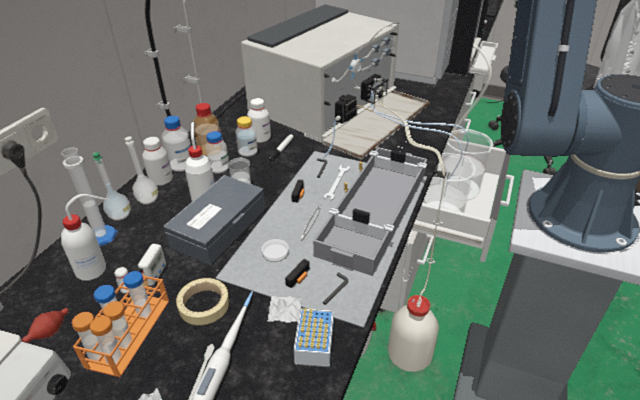

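View pics/wrist0.png

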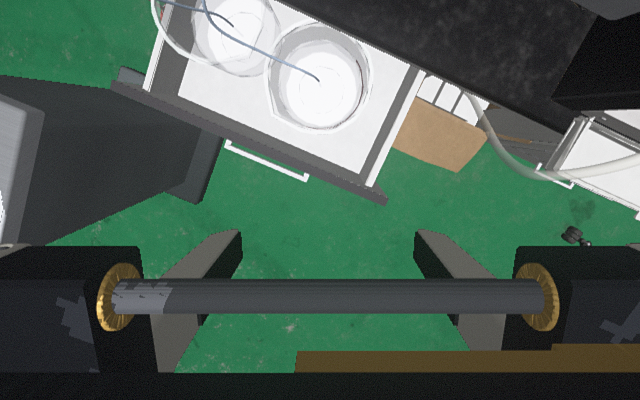

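```bash
cat > h.py <<'E'
from bench import manip
import cv2,numpy as np
from scipy.spatial.transform import Rotation as R
from scipy.optimize import least_squares
def K(m):
    f=200/np.tan(np.radians(m['fovy'])/2); return f,m['cx'],m['cy']
def proj(m,P):
    P=np.atleast_2d(P); c=(m['view'][:3,:3]@P.T).T+m['view'][:3,3]
    f,cx,cy=K(m); return np.c_[cx+f*c[:,0]/-c[:,2], cy-f*c[:,1]/-c[:,2]]
def ray(m,uv):
    f,cx,cy=K(m); d=np.array([(uv[0]-cx)/f,-(uv[1]-cy)/f,-1.]); Rm=m['view'][:3,:3]
    return -Rm.T@m['view'][:3,3], Rm.T@d
def onz(m,uv,z):
    o,d=ray(m,uv); return o+d*(z-o[2])/d[2]
def tri(obs):
    A=np.zeros((3,3));b=np.zeros(3)
    for m,uv in obs:
        o,d=ray(m,uv); d=d/np.linalg.norm(d); M=np.eye(3)-np.outer(d,d); A+=M;b+=M@o
    return np.linalg.solve(A,b)
def snap(n,name):
    m=manip.camera_model(n); im=manip.read_camera(n)
    cv2.imwrite(f"pics/{name}.png",im[:,:,::-1]); return m,im
def st():
    s=manip.state(); Rm=R.from_rotvec(s['tool_rot']).as_matrix()
    return s,s['eef_pos'],Rm
def go(p,yaw=None,rows=None):
    """print tool-frame shift and turn for world target p, jaw direction yaw (angle of tool y in world, mod pi)"""
    s,e,Rm=st(); p=np.array(p,float)
    out=Rm.T@(p-e)
    y=np.arctan2(Rm[1,1],Rm[0,1]); 
    print('pos',e.round(4),'jawyaw',np.degrees(y).round(1),'w',round(s['width'],4),'t',round(s['t'],2),'F',s['ft_force'].round(1),'j6',s['joints'][5].round(2))
    if yaw is None: Rt=Rm
    else:
        a=np.radians(yaw); ty=np.array([np.cos(a),np.sin(a),0]); tz=np.array([0,0,-1.]); tx=np.cross(ty,tz); Rt=np.c_[tx,ty,tz]
    rv=np.degrees(R.from_matrix(Rm.T@Rt).as_rotvec())
    print('world d',(p-e).round(4),'tool shift mm',(out*1e3).round(1),'turn deg',rv.round(2),'min rows',np.ceil(max(np.linalg.norm(out)/.0417,np.linalg.norm(rv)/7.16)))
E
python3 - <<'E'
from h import *
T=['tray','divider_left_grip','divider_right_grip','clip_left','clip_right','spanner','tweezers','cassette_a','hex_key_a','dish']
ms={}
for c in('scene','side'): ms[c]=manip.camera_model(c)
z=dict(tray=0,divider_left_grip=.064,divider_right_grip=.064)
for th in T:
    for c in ('scene','side'):
        for d in manip.landmark_of(th,c)[:4]:
            print(th,c,round(d['p'],2),np.round(d['at'],1),onz(ms[c],d['at'],z.get(th,0)).round(4))
E
```

```text
tray scene 0.58 [358.  231.2] [0.4717 0.1743 0.    ]
tray side 0.79 [376.  208.4] [0.4732 0.1585 0.    ]
tray side 0.31 [338.1 182.2] [0.5997 0.0921 0.    ]
divider_left_grip scene 0.76 [323.1 235.5] [0.4717 0.2748 0.064 ]
divider_left_grip side 0.69 [362.1 215.5] [0.4749 0.2696 0.064 ]
divider_right_grip scene 0.7 [417.6 184.7] [0.4619 0.0079 0.064 ]
divider_right_grip scene 0.2 [236.5 263.4] [0.5173 0.4587 0.064 ]
divider_right_grip side 0.97 [399.4 155.8] [0.4623 0.0034 0.064 ]
clip_left scene 0.31 [254.6 291.4] [0.4754 0.4495 0.    ]
clip_left side 0.61 [330.3 287.2] [0.4835 0.4398 0.    ]
spanner scene 0.63 [350.7 185.4] [0.5965 0.0981 0.    ]
spanner side 0.54 [335.2 181.4] [0.6081 0.0917 0.    ]
spanner side 0.18 [375.6 210.4] [0.4718 0.1663 0.    ]
tweezers scene 0.5 [291.9 214.6] [0.6037 0.2735 0.    ]
tweezers side 0.58 [311.3 219.4] [ 0.6056  0.2575 -0.    ]
tweezers side 0.17 [375.5 210.4] [ 0.472   0.1663 -0.    ]
cassette_a scene 0.64 [237.1 262.5] [0.5601 0.4463 0.    ]
cassette_a scene 0.5 [308.9 182.7] [0.6672 0.1802 0.    ]
cassette_a side 0.89 [297.4 279.1] [0.5562 0.4452 0.    ]
cassette_a side 0.51 [300.6 193.3] [0.6721 0.1736 0.    ]
hex_key_a scene 0.5 [254.2 291.4] [0.4759 0.4502 0.    ]
hex_key_a scene 0.49 [345.3 165.8] [0.6614 0.0656 0.    ]
hex_key_a side 0.55 [315.7 171.4] [0.6742 0.069  0.    ]
hex_key_a side 0.47 [333.2 288.4] [0.4767 0.4406 0.    ]
dish scene 0.6 [242.1 228.1] [0.638  0.3919 0.    ]
dish side 0.78 [272.1 249.3] [ 0.6465  0.3853 -0.    ]
```

Run:
```python
from h import *
s,e,Rm=st(); m=manip.camera_model('wrist'); V=m['view']
c=-V[:3,:3].T@V[:3,3]
print('cam in tool',Rm.T@(c-e)); print('cam axes in tool (cols x,y,z)',(Rm.T@V[:3,:3].T).round(3)); print(Rm.round(3))
go([.45,.0,.40],90)
go([.40,.2,.40],90)
```

```text
cam in tool [ 6.77274814e-02  1.57798987e-04 -1.99313363e-01]
cam axes in tool (cols x,y,z) [[-0.001  0.97   0.243]
 [ 1.     0.     0.001]
 [ 0.     0.243 -0.97 ]]
[[ 0.917  0.398 -0.   ]
 [ 0.398 -0.917 -0.   ]
 [-0.    -0.    -1.   ]]
pos [ 0.2191 -0.5044  0.1844] jawyaw -66.5 w 0.0932 t 1.15 F [ 0.1 -0.  -0.4] j6 -0.08
world d [0.2309 0.5044 0.2156] tool shift mm [ 412.7 -370.7 -215.6] turn deg [  -0.     -0.   -156.52] min rows 22.0
pos [ 0.2191 -0.5044  0.1844] jawyaw -66.5 w 0.0932 t 1.15 F [ 0.1 -0.  -0.4] j6 -0.08
world d [0.1809 0.7044 0.2156] tool shift mm [ 446.6 -574.  -215.6] turn deg [  -0.     -0.   -156.52] min rows 22.0
```

Request:
jog_arm([
  [[0.093,0,0,-0.03,0,0,5.875],[0.093,0,0,-0.03,0,0,5.875],[0.093,0,0,-0.03,0,0,5.875],[0.093,0,0,-0.03,0,0,5.875],[0.093,0.01,-0.03,-0.01,0,0,0],[0.093,0.01,-0.03,-0.01,0,0,0],[0.093,0.01,-0.03,-0.01,0,0,0],[0.093,0.01,-0.03,-0.01,0,0,0],[0.093,0.01,-0.03,-0.01,0,0,0],[0.093,0.01,-0.03,-0.01,0,0,0]],
])

```text
t: 1.98
eef_pos: [0.2793, -0.3229, 0.3649]
tool_rot: [3.141, -0.001, 0.0]
ft_force: [-0.1, 0.6, 0.2]
width: 0.0932
```

Request:
jog_arm([
  [[0.093,0.01,-0.038,0,0,0,0],[0.093,0.01,-0.038,0,0,0,0],[0.093,0.01,-0.038,0,0,0,0],[0.093,0.01,-0.038,0,0,0,0],[0.093,0.01,-0.038,0,0,0,0],[0.093,0.01,-0.038,0,0,0,0],[0.093,0.01,-0.038,0,0,0,0],[0.093,0.01,-0.038,0,0,0,0],[0.093,0.01,-0.038,0,0,0,0],[0.093,0.01,-0.038,0,0,0,0]],
])

```text
t: 2.82
eef_pos: [0.3792, 0.0576, 0.3648]
tool_rot: [3.142, -0.0, 0.002]
ft_force: [1.1, -0.8, 0.6]
width: 0.0927
```

Run:
```python
from h import *
go([.46,.22,.38],-90)
```

```text
pos [0.3792 0.0576 0.3648] jawyaw -90.0 w 0.0927 t 2.82 F [ 1.1 -0.8  0.6] j6 1.6
world d [0.0808 0.1624 0.0152] tool shift mm [  80.7 -162.4  -15.2] turn deg [ 0.   -0.06 -0.01] min rows 5.0
```

Request:
jog_arm([
  [[0.093,0.016,-0.032,-0.003,0,0,0],[0.093,0.016,-0.032,-0.003,0,0,0],[0.093,0.016,-0.032,-0.003,0,0,0],[0.093,0.016,-0.032,-0.003,0,0,0],[0.093,0.016,-0.032,-0.003,0,0,0],[0.093,0,0,0,0,0,0],[0.093,0,0,0,0,0,0]],
])

```text
t: 3.4
eef_pos: [0.4595, 0.2164, 0.3787]
tool_rot: [3.141, 0.003, -0.002]
ft_force: [-0.3, 0.0, -0.5]
width: 0.0928
```

Run:
```python
from h import *
print(st()[1])
m,im=snap('wrist','w1')
T=['tray','divider_left_grip','divider_right_grip','clip_left','spanner','tweezers','cassette_a','hex_key_a','dish']
z=dict(tray=0,divider_left_grip=.064,divider_right_grip=.064)
for th in T:
        for d in manip.landmark_of(th,'wrist')[:4]:
            print(th,round(d['p'],2),np.round(d['at'],1),onz(m,d['at'],z.get(th,0)).round(4))
```

```text
[0.45949655 0.21644739 0.37874469]
tray 0.88 [350.5 149.5] [0.4718 0.1764 0.    ]
divider_right_grip 0.67 [459.3 157.4] [0.4659 0.0101 0.064 ]
clip_left 0.55 [348.9 105.1] [0.5466 0.1805 0.    ]
spanner 0.7 [403.  109.2] [0.54   0.0883 0.    ]
spanner 0.6 [400.5  69.4] [0.6035 0.0961 0.    ]
tweezers 0.47 [292.5  72.7] [0.5981 0.2749 0.    ]
cassette_a 0.91 [347.6  24.1] [0.6715 0.1847 0.    ]
cassette_a 0.84 [194.3  99.1] [0.556  0.4418 0.    ]
hex_key_a 0.76 [427.1  23.7] [0.6722 0.0573 0.    ]
hex_key_a 0.61 [198.8 145.3] [0.4788 0.4415 0.    ]
dish 0.74 [215.5  49.9] [0.6329 0.3997 0.    ]
```

View pics/w1.png

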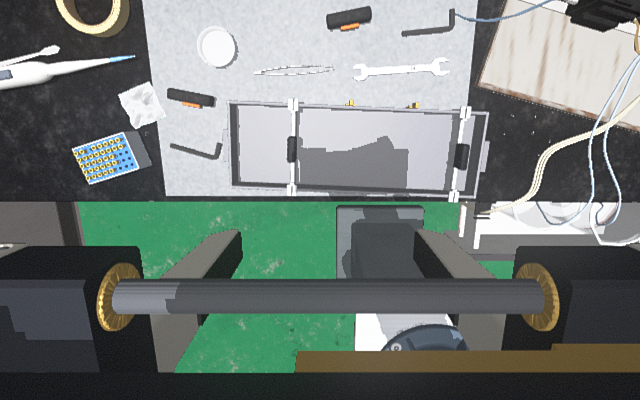

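Request:
jog_arm([
  [[0.093,-0.006,0.007,0.032,0,0,0],[0.093,-0.006,0.007,0.032,0,0,0],[0.093,-0.006,0.007,0.032,0,0,0],[0.093,-0.006,0.007,0.032,0,0,0],[0.093,-0.006,0.007,0.032,0,0,0],[0.093,0,0,0,0,0,0],[0.093,0,0,0,0,0,0]],
])

```text
t: 4.48
eef_pos: [0.4292, 0.1803, 0.2197]
tool_rot: [3.141, -0.001, -0.002]
ft_force: [0.8, -0.8, 0.4]
width: 0.0931
```

Run:
```python
from h import *
print(st()[1])
m,im=snap('wrist','w2')
cv2.imwrite('pics/w2b.png',cv2.resize(im[60:260,:,::-1],None,fx=1.25,fy=1.25,interpolation=cv2.INTER_CUBIC))
T=['tray','divider_left_grip','divider_right_grip','clip_left','clip_right']
z=dict(tray=0,divider_left_grip=.064,divider_right_grip=.064)
for th in T:
        for d in manip.landmark_of(th,'wrist')[:4]:
            print(th,round(d['p'],2),np.round(d['at'],1),onz(m,d['at'],z.get(th,0)).round(4))
```

```text
[0.42919671 0.18033052 0.21966156]
tray 0.75 [335.7 134.9] [0.4749 0.1702 0.    ]
tray 0.5 [119.8 135.7] [0.4743 0.4416 0.    ]
divider_left_grip 0.92 [239.5 134.9] [0.4785 0.2742 0.064 ]
divider_left_grip 0.27 [486.6 145.3] [0.4671 0.0099 0.064 ]
divider_right_grip 0.63 [488.4 145.7] [0.4667 0.0079 0.064 ]
clip_left 0.64 [330.1  75.9] [0.5447 0.1773 0.    ]
clip_right 0.48 [409.1  82.3] [0.5373 0.0817 0.    ]
```

View pics/w2.png

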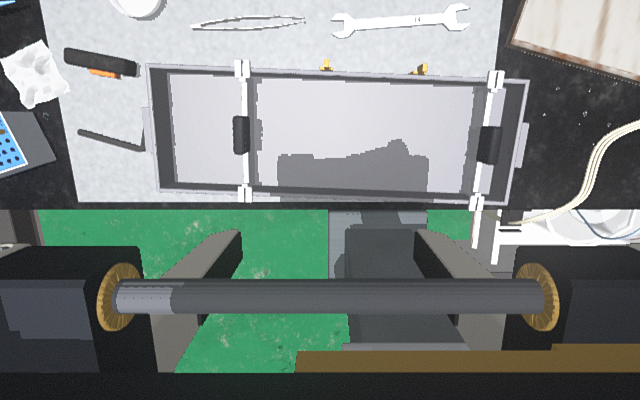

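Run:
```python
import cv2
im=cv2.imread('pics/w2.png')
cv2.imwrite('pics/w2c.png',cv2.resize(im[50:215,130:330],None,fx=4,fy=3.6,interpolation=cv2.INTER_CUBIC)[:594])
cv2.imwrite('pics/w2d.png',cv2.resize(im[50:215,340:540],None,fx=4,fy=3.6,interpolation=cv2.INTER_CUBIC)[:594])
```

```text
(no output)
```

View pics/w2c.png

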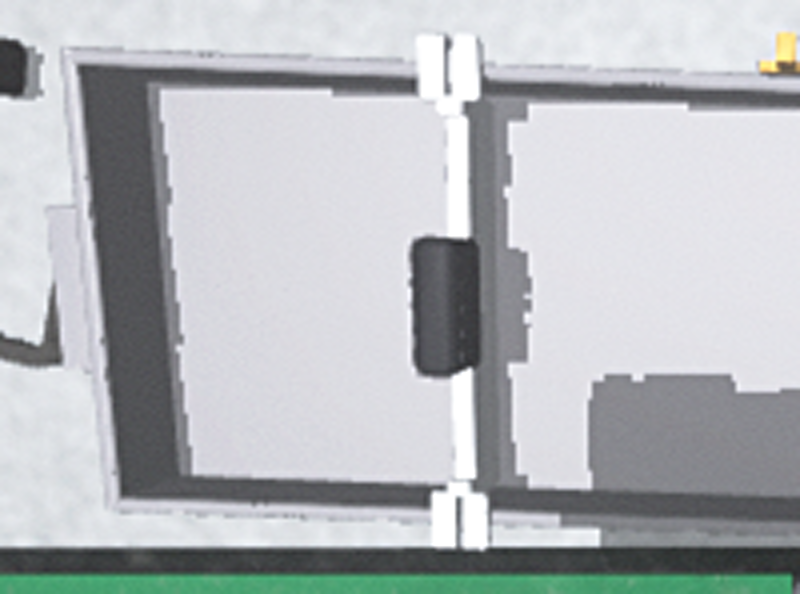

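View pics/w2d.png

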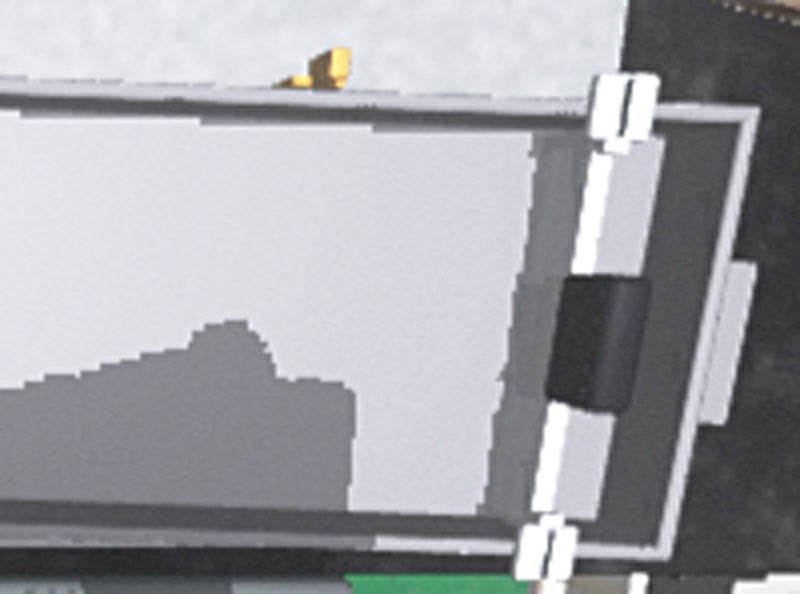

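Run:
```python
from h import *
m=manip.camera_model('wrist')
C=dict(TL=(146,63.3),BL=(158,191.1),TR=(529.5,79.7),BR=(507,205))
P={k:onz(m,v,.05) for k,v in C.items()}
for k in P: print(k,P[k].round(4))
print('len',np.linalg.norm(P['TL']-P['TR']),np.linalg.norm(P['BL']-P['BR']),np.linalg.norm(P['TL']-P['BL']),np.linalg.norm(P['TR']-P['BR']))
c=sum(P.values())/4; print('centre',c)
u=(P['TL']-P['TR']+P['BL']-P['BR']); v=(P['TL']-P['BL']+P['TR']-P['BR'])
yaw=np.arctan2(-u[0],u[1]); print('tray yaw',np.degrees(yaw),np.degrees(np.arctan2(v[1],v[0])))
cs,sn=np.cos(yaw),np.sin(yaw)
def tf(p): d=p[:2]-c[:2]; return np.array([cs*d[0]+sn*d[1],-sn*d[0]+cs*d[1]])
for n,uv,z in [('clipL',(326.2,60.5),.073),('clipR',(424.6,65),.073),('L',(239.5,134.9),.064),('R',(487.5,145.5),.064)]:
    p=onz(m,uv,z); print(n,p.round(4),tf(p).round(4))
```

```text
TL [0.5535 0.373  0.05  ]
BL [0.4153 0.3776 0.05  ]
TR [ 0.5369 -0.0342  0.05  ]
BR [ 0.3986 -0.0284  0.05  ]
len 0.4074946697380499 0.40634273580021935 0.1382803770668067 0.13845947677487233
centre [0.47608395 0.17199289 0.05      ]
tray yaw -2.3546888406988 -2.166596631581467
clipL [0.5525 0.1826 0.073 ] [0.0759 0.0137]
clipR [0.5483 0.0851 0.073 ] [ 0.0757 -0.0839]
L [0.4799 0.2753 0.064 ] [-0.0004  0.1034]
R [0.4686 0.0092 0.064 ] [-0.0008 -0.163 ]
```

Request:
jog_arm([
  [[0.05,0,0,0,0,0,2.27],[0.05,0,0,0,0,0,0]],
])

```text
t: 4.95
eef_pos: [0.4298, 0.1807, 0.2201]
tool_rot: [-3.141, 0.065, -0.002]
ft_force: [-0.0, 0.4, 0.5]
width: 0.0836
```

```bash
cat >> h.py <<'E'
TC=np.array([.476,.172]); TY=-2.27
def tw(x,y,z): 
    a=np.radians(TY); return np.array([TC[0]+np.cos(a)*x-np.sin(a)*y, TC[1]+np.sin(a)*x+np.cos(a)*y, z])
def wt(p):
    a=np.radians(TY); d=np.array(p[:2])-TC; return np.array([np.cos(a)*d[0]+np.sin(a)*d[1], -np.sin(a)*d[0]+np.cos(a)*d[1]])
E
python3 - <<'E'
from h import *
go(tw(0,.1035,.057),-92.27); print(wt(st()[1]))
E
```

```text
pos [0.4298 0.1807 0.2201] jawyaw -92.4 w 0.0836 t 4.95 F [-0.   0.4  0.5] j6 1.91
world d [ 0.0503  0.0947 -0.1631] tool shift mm [ 46.2 -96.6 163.2] turn deg [-0.02 -0.06 -0.11] min rows 5.0
[-0.04652652  0.00689648]
```

Request:
jog_arm([
  [[0.05,0.0115,-0.0242,0.015,0,0,0],[0.05,0.0115,-0.0242,0.015,0,0,0],[0.05,0.0115,-0.0242,0.015,0,0,0],[0.05,0.0115,-0.0242,0.015,0,0,0],[0.05,0,0,0,0,0,0],[0.05,0,0,0.025,0,0,0],[0.05,0,0,0.025,0,0,0],[0.05,0,0,0.025,0,0,0],[0.05,0,0,0.015,0,0,0],[0.05,0,0,0.01,0,0,0]],
])

```text
t: 5.78
eef_pos: [0.4787, 0.2749, 0.0583]
tool_rot: [3.14, -0.061, -0.002]
ft_force: [0.6, 0.2, -0.1]
width: 0.05
```

Run:
```python
from h import *
go(tw(0,.1035,.057),-92.27); print(wt(st()[1]))
m,im=snap('side','s1'); cv2.imwrite('pics/s1.png',cv2.resize(im[80:280,220:520,::-1],None,fx=2.5,fy=2.5))
```

```text
pos [0.4787 0.2749 0.0583] jawyaw -92.2 w 0.05 t 5.78 F [ 0.6  0.2 -0.1] j6 2.05
world d [ 0.0014  0.0005 -0.0013] tool shift mm [ 1.4 -0.5  1.3] turn deg [0.04 0.07 0.03] min rows 1.0
[-0.00136479  0.10296594]
```

View pics/s1.png

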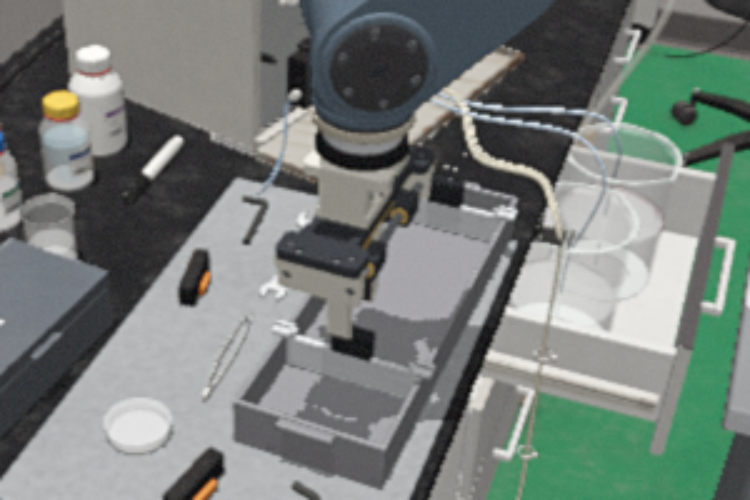

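Request:
jog_arm([
  [[0.0,0,0,0,0,0,0],[0.0,0,0,0,0,0,0],[0.0,0,0,0,0,0,0],[0.0,0,0,0,0,0,0],[0.0,0,0,0,0,0,0],[0.0,0,0,0,0,0,0]],
])

```text
t: 6.33
eef_pos: [0.4795, 0.2755, 0.0599]
tool_rot: [-3.141, 0.063, -0.001]
ft_force: [-0.6, 0.3, -0.3]
width: 0.0147
```

Run:
```python
from h import *
go(tw(0,.0138,.058),-92.27); print(wt(st()[1]))
```

```text
pos [0.4795 0.2755 0.0599] jawyaw -92.3 w 0.0147 t 6.33 F [-0.6  0.3 -0.3] j6 2.05
world d [-0.0029 -0.0897 -0.0019] tool shift mm [ 0.7 89.7  1.9] turn deg [-0.02 -0.04 -0.02] min rows 3.0
[-0.00064698  0.10351625]
```

Request:
jog_arm([
  [[0.0,0,0,0,0,0,0],[0.0,0,0.015,0,0,0,0],[0.0,0,0.015,0,0,0,0],[0.0,0,0.015,0,0,0,0],[0.0,0,0.015,0,0,0,0],[0.0,0,0.015,0,0,0,0],[0.0,0,0.0147,0,0,0,0],[0.0,0,0,0,0,0,0],[0.0,0,0,0,0,0,0],[0.0,0,0,0,0,0,0]],
])

```text
t: 7.17
eef_pos: [0.4757, 0.1859, 0.0595]
tool_rot: [-3.141, 0.063, -0.0]
ft_force: [-0.0, 0.0, -0.9]
width: 0.0007
```

Run:
```python
from h import *
go(tw(0,.0138,.058),-92.27); print(wt(st()[1]))
```

```text
pos [0.4757 0.1859 0.0595] jawyaw -92.3 w 0.0007 t 7.17 F [-0.   0.  -0.9] j6 1.89
world d [ 0.0008 -0.0001 -0.0015] tool shift mm [0.8 0.1 1.5] turn deg [-0.01 -0.01 -0.04] min rows 1.0
[-0.00080403  0.01388509]
```

Run:
```python
from h import *
m,im=snap('side','s2'); cv2.imwrite('pics/s2.png',cv2.resize(im[80:280,220:520,::-1],None,fx=2.5,fy=2.5))
m,im=snap('scene','s3'); cv2.imwrite('pics/s3.png',cv2.resize(im[120:320,220:520,::-1],None,fx=2.5,fy=2.5))
```

```text
(no output)
```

View pics/s2.png

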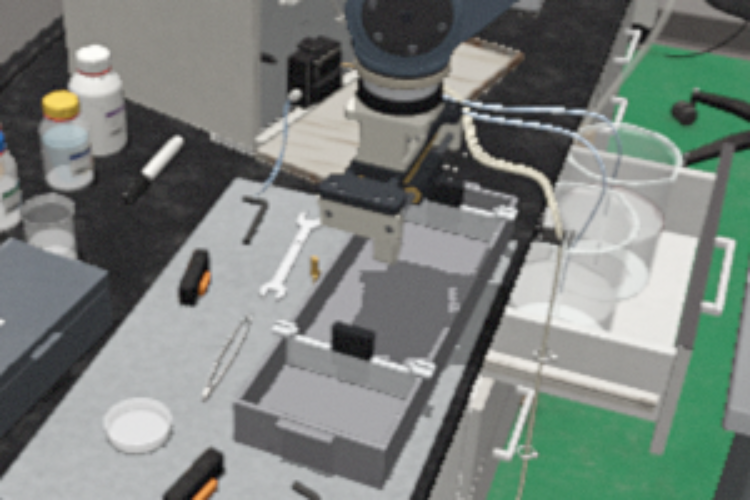

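View pics/s3.png

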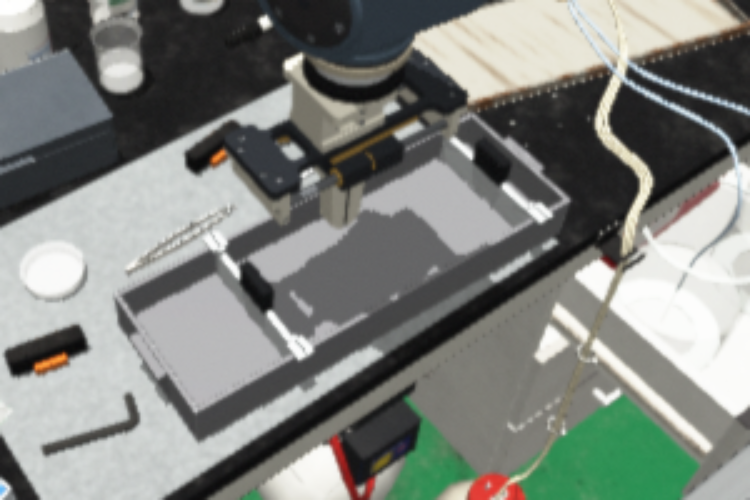

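Run:
```python
from h import *
s,e,Rm=st(); print(e,s['width'])
for c,n,(x0,y0) in (('scene','s3',(220,120)),('side','s2',(220,80))):
    m,im=snap(c,'tmp'); im=im[:,:,::-1].copy()
    L=[(e,(0,0,255)),(tw(0,.1035,.064),(0,255,0)),(tw(0,-.163,.064),(0,255,0)),(e-.019*Rm[:,2],(255,0,0)),(tw(-.07,-.205,.05),(0,255,255)),(tw(-.07,.205,.05),(0,255,255)),(tw(.07,.205,.05),(0,255,255)),(tw(.07,-.205,.05),(0,255,255))]
    im=cv2.resize(im[y0:y0+200,x0:x0+300],None,fx=2.5,fy=2.5)
    for p,col in L:
        uv=(proj(m,p)[0]-[x0,y0])*2.5; cv2.circle(im,tuple(int(v) for v in uv),4,col,2)
    cv2.imwrite(f'pics/{n}p.png',im)
m,im=snap('wrist','w3')
```

```text
[0.47566205 0.18623236 0.05944496] 0.0008454483895927799
```

View pics/s3p.png

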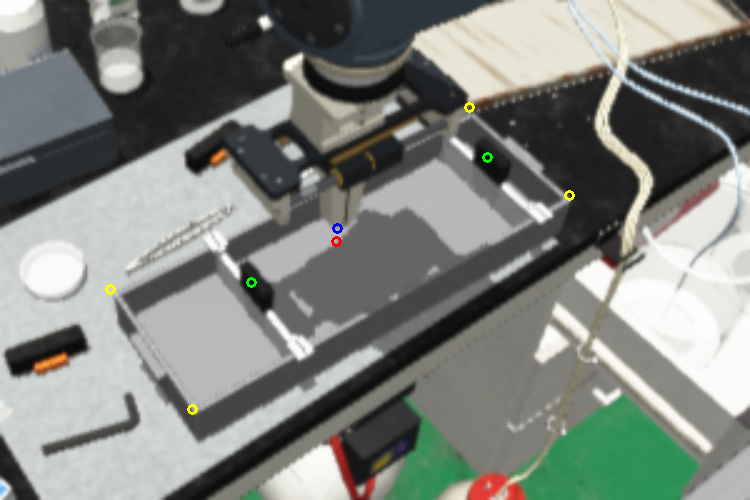

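View pics/s2p.png

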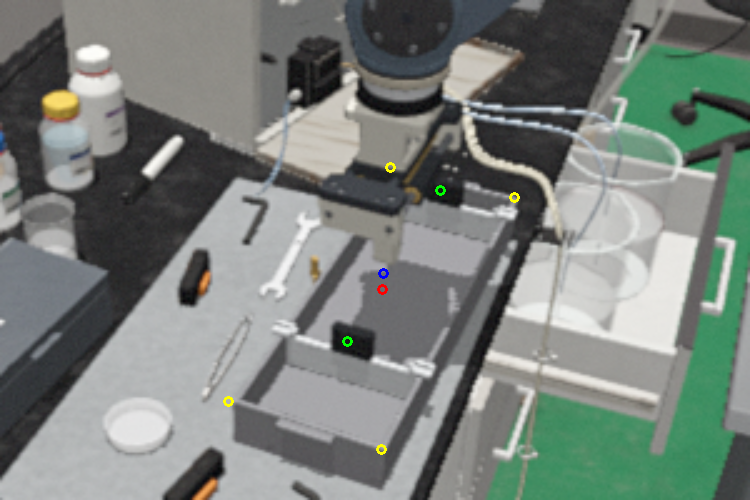

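View pics/w3.png

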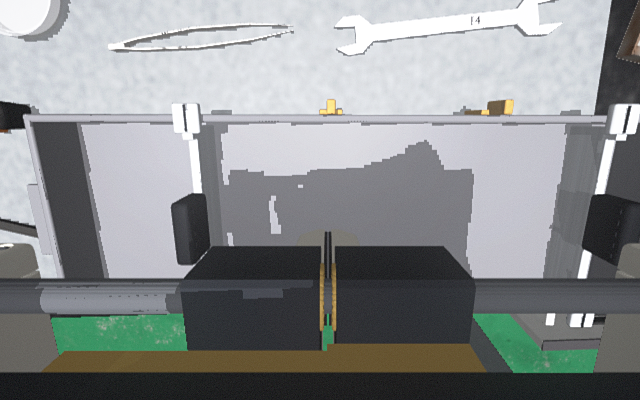

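Run:
```python
import cv2
im=cv2.imread('pics/w3.png')
cv2.imwrite('pics/w3z.png',cv2.resize(im[190:350,230:430],None,fx=3.7,fy=3.7,interpolation=cv2.INTER_CUBIC))
```

```text
(no output)
```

View pics/w3z.png

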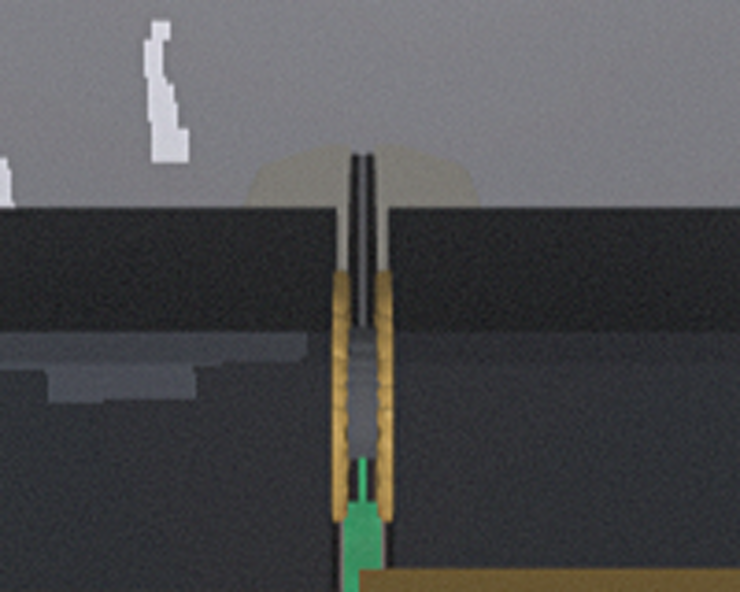

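Run:
```python
from h import *
for c,n,(x0,y0) in (('scene','s3',(300,160)),('side','s2',(330,140))):
    m,im=snap(c,'tmp'); im=im[:,:,::-1].copy()
    im=cv2.resize(im[y0:y0+75,x0:x0+100],None,fx=8,fy=8,interpolation=cv2.INTER_CUBIC)
    s,e,Rm=st()
    for k in range(5):
        uv=(proj(m,e-k*.01*Rm[:,2])[0]-[x0,y0])*8; cv2.circle(im,tuple(int(v) for v in uv),4,(0,0,255),1)
    cv2.imwrite(f'pics/{n}q.png',im)
```

```text
(no output)
```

View pics/s3q.png

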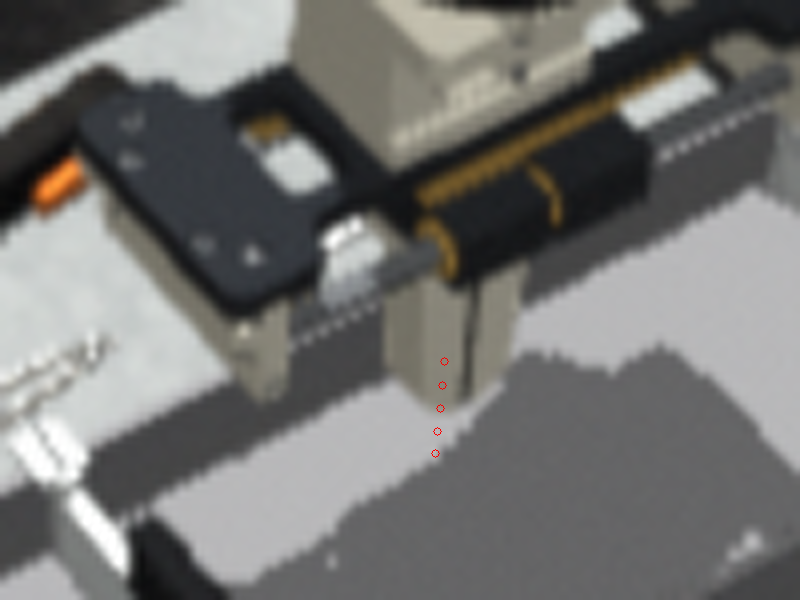

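View pics/s2q.png

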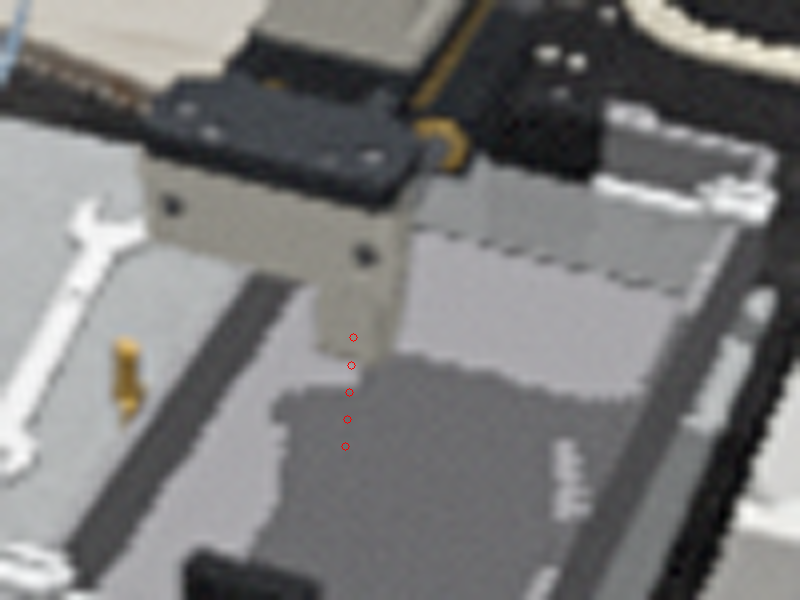

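Run:
```python
from h import *
a=manip.camera_model('scene');b=manip.camera_model('side')
p=tri([(a,(356.9,209.5)),(b,(375.3,184.8))]); print(p,proj(a,p),proj(b,p)); s,e,Rm=st(); print(Rm.T@(p-e))
print(proj(manip.camera_model('wrist'),p))
```

```text
[0.47138002 0.18560964 0.09110517] [[356.72549267 208.75143807]] [[375.7281884  185.36996726]]
[-0.00418368  0.00059522 -0.0317321 ]
[[329.11758823 252.00617913]]
```

Request:
jog_arm([
  [[0.0,0,0,0.01,0,0,0],[0.0,0,0,0.01,0,0,0],[0.0,0,0,0.01,0,0,0],[0.0,0,0,0.006,0,0,0],[0.0,0,0,0,0,0,0],[0.0,0,0,0,0,0,0]],
])

```text
t: 8.02
eef_pos: [0.4754, 0.1856, 0.0229]
tool_rot: [3.141, -0.063, -0.002]
ft_force: [0.2, -0.2, -0.3]
width: 0.0004
```

Run:
```python
from h import *
s,e,Rm=st();print(e,s['ft_force'])
for c,n,(x0,y0) in (('scene','s4',(300,160)),('side','s5',(330,140))):
    m,im=snap(c,'tmp'); im=im[:,:,::-1].copy()
    im=cv2.resize(im[y0:y0+75,x0:x0+100],None,fx=7,fy=7,interpolation=cv2.INTER_CUBIC)
    s,e,Rm=st()
    for k in range(5):
        uv=(proj(m,e-k*.01*Rm[:,2])[0]-[x0,y0])*7; cv2.circle(im,tuple(int(v) for v in uv),4,(0,0,255),1)
    cv2.imwrite(f'pics/{n}q.png',im)
```

```text
[0.47535096 0.18561773 0.02286573] [ 0.18847826 -0.17392395 -0.2986256 ]
```

View pics/s5q.png

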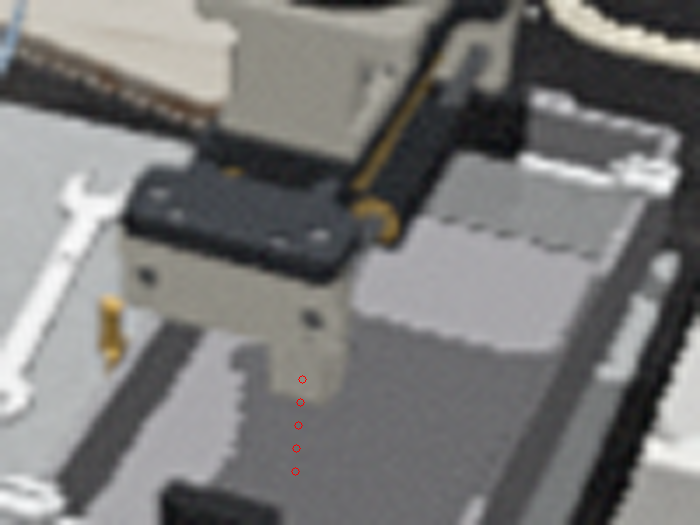

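Request:
jog_arm([
  [[0.0,0,0.022,0,0,0,0],[0.0,0,0.022,0,0,0,0],[0.0,0,0,0.01,0,0,0],[0.0,0,0,0.01,0,0,0],[0.0,0,0,0.005,0,0,0],[0.0,0,0,0,0,0,0],[0.0,0,0,0,0,0,0]],
])

```text
t: 8.7
eef_pos: [0.4737, 0.1424, -0.002]
tool_rot: [3.141, -0.062, -0.001]
ft_force: [0.8, -0.2, 0.1]
width: 0.0008
```

Run:
```python
from h import *
s,e,Rm=st();print(e,s['ft_force'])
for c,n,(x0,y0) in (('scene','s6',(280,140)),('side','s7',(330,120))):
    m,im=snap(c,'tmp'); im=im[:,:,::-1].copy()
    im=cv2.resize(im[y0:y0+100,x0:x0+130],None,fx=6,fy=6,interpolation=cv2.INTER_CUBIC)
    cv2.imwrite(f'pics/{n}q.png',im)
```

```text
[ 0.47366607  0.14235372 -0.00195369] [ 0.79946352 -0.19863814  0.07800911]
```

View pics/s7q.png

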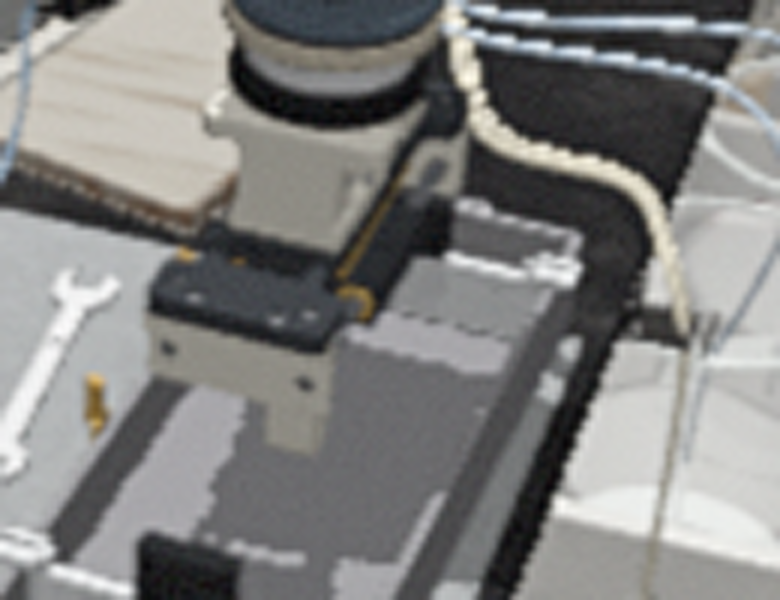

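View pics/s6q.png

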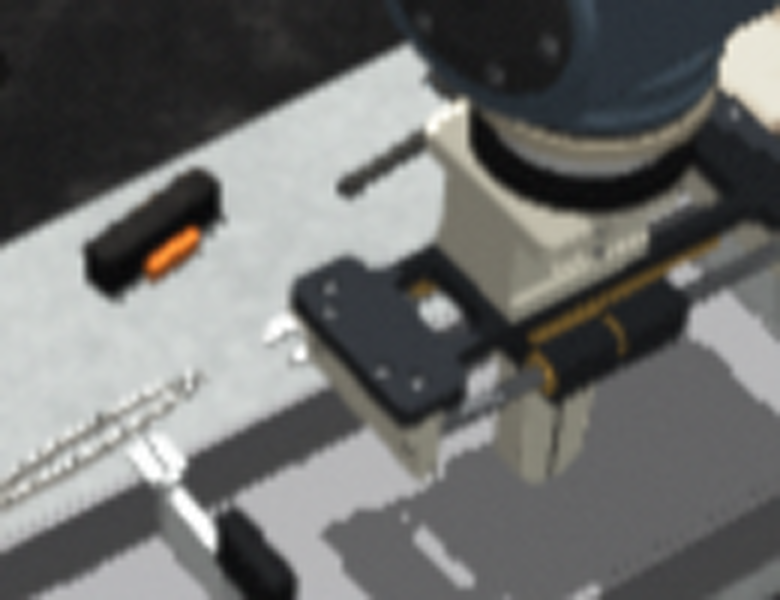

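Request:
jog_arm([
  [[0.0,0,0,0.0015,0,0,0],[0.0,0,0,0.0015,0,0,0],[0.0,0,0,0.0015,0,0,0],[0.0,0,0,0,0,0,0]],
])

```text
t: 9.13
eef_pos: [0.4737, 0.1418, -0.0063]
tool_rot: [3.141, -0.063, -0.0]
ft_force: [1.1, -0.8, 0.5]
width: 0.0001
```

Request:
jog_arm([
  [[0.0,0,0,0.0015,0,0,0],[0.0,0,0,0.0015,0,0,0],[0.0,0,0,0.001,0,0,0],[0.0,0,0,0,0,0,0]],
])

```text
t: 9.47
eef_pos: [0.4738, 0.1418, -0.0103]
tool_rot: [3.141, -0.063, -0.001]
ft_force: [0.1, -0.5, 0.5]
width: 0.0003
```

Request:
jog_arm([
  [[0.0,0,0,0.001,0,0,0],[0.0,0,0,0.001,0,0,0],[0.0,0,0,0,0,0,0]],
])

```text
t: 9.72
eef_pos: [0.4738, 0.1418, -0.0122]
tool_rot: [3.141, -0.063, -0.0]
ft_force: [-0.5, 0.1, 0.5]
width: 0.0005
```

Request:
jog_arm([
  [[0.0,0,0,0.001,0,0,0],[0.0,0,0,0.001,0,0,0],[0.0,0,0,0,0,0,0]],
])

```text
t: 9.97
eef_pos: [0.4738, 0.1418, -0.0143]
tool_rot: [3.141, -0.063, -0.0]
ft_force: [-0.6, 0.3, 0.3]
width: 0.0005
```

Request:
jog_arm([
  [[0.0,0,0,0.001,0,0,0],[0.0,0,0,0.001,0,0,0],[0.0,0,0,0,0,0,0]],
])

```text
t: 10.22
eef_pos: [0.4738, 0.1418, -0.0162]
tool_rot: [3.141, -0.063, -0.0]
ft_force: [-0.4, -0.8, -0.1]
width: 0.0005
```

Run:
```python
from h import *
s,e,Rm=st();print(e,s['ft_force'])
for c,n,(x0,y0) in (('scene','s8',(280,140)),('side','s9',(330,120))):
    m,im=snap(c,'tmp'); im=im[:,:,::-1].copy()
    im=cv2.resize(im[y0:y0+100,x0:x0+130],None,fx=6,fy=6,interpolation=cv2.INTER_CUBIC)
    cv2.imwrite(f'pics/{n}q.png',im)
```

```text
[ 0.4737782   0.14177272 -0.01624854] [-0.42107541 -0.81750339 -0.06669637]
```

View pics/s8q.png

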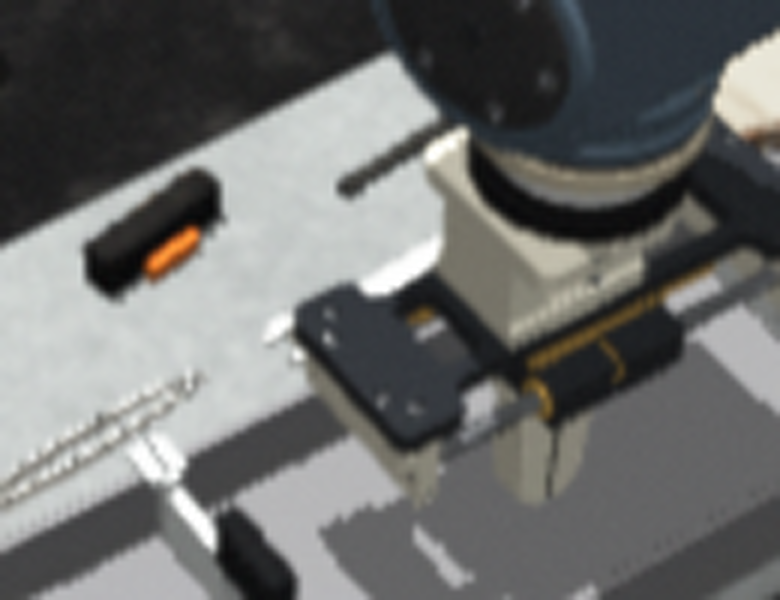

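View pics/s9q.png

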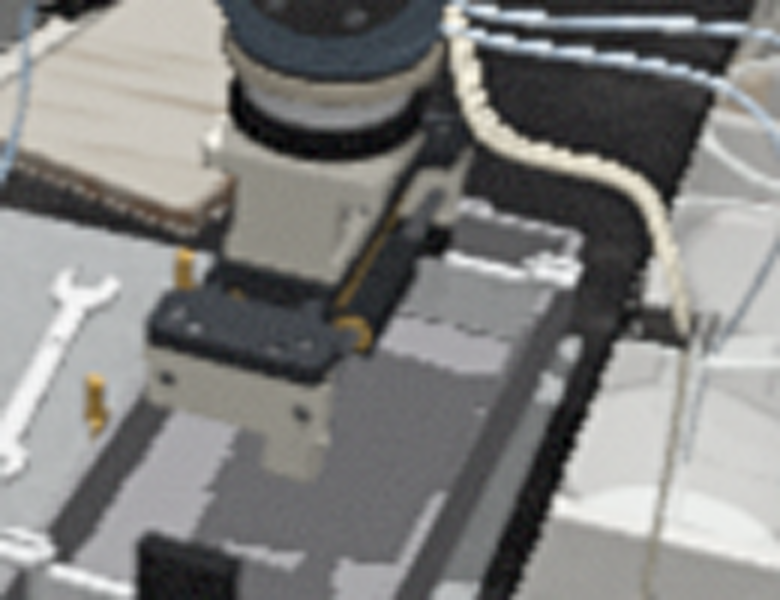

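Run:
```python
from h import *
a=manip.camera_model('scene');b=manip.camera_model('side')
p=tri([(a,(370,222.5)),(b,(379,199))]); print(p,proj(a,p),proj(b,p)); s,e,Rm=st(); print(Rm.T@(p-e), s['joints'].round(4))
for z in (.012,.03,.05): print(z,onz(a,(370,222.5),z),onz(b,(379,199),z))
```

```text
[0.469639   0.14236196 0.01612039] [[369.68890624 221.26479063]] [[379.74693591 199.93366284]]
[-0.00424816 -0.00041886 -0.03221656] [ 0.1966  0.5666  1.9295 -0.      0.6456  1.8073]
0.012 [0.46864377 0.14178581 0.012     ] [0.47375799 0.13443055 0.012     ]
0.03 [0.45892242 0.15192584 0.03      ] [0.46814583 0.15654067 0.03      ]
0.05 [0.44812093 0.16319254 0.05      ] [0.4619101  0.18110748 0.05      ]
```

Request:
jog_arm([
  [[0.0,0,0,0.001,0,0,0],[0.0,0,0,0.001,0,0,0],[0.0,0,0,0,0,0,0]],
])

```text
t: 10.57
eef_pos: [0.4738, 0.1418, -0.0182]
tool_rot: [3.141, -0.063, -0.0]
ft_force: [-0.3, -0.2, -0.4]
width: 0.0008
```

Request:
jog_arm([
  [[0.0,0,0,0.001,0,0,0],[0.0,0,0,0,0,0,0]],
])

```text
t: 10.73
eef_pos: [0.4738, 0.1418, -0.0192]
tool_rot: [3.141, -0.063, -0.0]
ft_force: [0.2, -0.3, 0.1]
width: 0.0006
```

Request:
jog_arm([
  [[0.0,0,0,0.001,0,0,0],[0.0,0,0,0,0,0,0]],
])

```text
t: 10.9
eef_pos: [0.4738, 0.1418, -0.0202]
tool_rot: [3.141, -0.063, -0.0]
ft_force: [-0.4, -0.0, -0.7]
width: 0.0005
```

Request:
jog_arm([
  [[0.0,0,0,0.001,0,0,0],[0.0,0,0,0,0,0,0]],
])

```text
t: 11.07
eef_pos: [0.4738, 0.1418, -0.0212]
tool_rot: [3.141, -0.063, -0.0]
ft_force: [0.2, -0.3, -0.2]
width: 0.0007
```

Request:
jog_arm([
  [[0.0,0,0,0.001,0,0,0],[0.0,0,0,0,0,0,0]],
])

```text
t: 11.23
eef_pos: [0.474, 0.1418, -0.0219]
tool_rot: [-3.141, 0.063, -0.0]
ft_force: [-1.2, -0.3, 3.4]
width: 0.0005
```

Request:
jog_arm([
  [[0.0,0,0,0.001,0,0,0],[0.0,0,0,0,0,0,0]],
])

```text
t: 11.4
eef_pos: [0.474, 0.1418, -0.022]
tool_rot: [3.141, -0.063, 0.0]
ft_force: [-5.7, -1.8, 19.9]
width: 0.0001
```

```bash
cat >> h.py <<'E'
DZ=.0337
_go=go
def go(p,yaw=None):
    p=np.array(p,float); p[2]-=DZ
    print('tip z',(st()[1][2]+DZ).round(4),'tray xy',wt(st()[1]).round(4)); _go(p,yaw)
E
python3 - <<'E'
from h import *
go(tw(0,.1035,.054),-92.27)
E
```

```text
tip z 0.0117 tray xy [-0.0008 -0.0302]
pos [ 0.474   0.1418 -0.022 ] jawyaw -92.3 w 0.0001 t 11.4 F [-5.7 -1.8 19.9] j6 1.81
world d [0.0061 0.1336 0.0423] tool shift mm [   0.8 -133.7  -42.3] turn deg [ 0.   -0.01 -0.01] min rows 4.0
```

Request:
jog_arm([
  [[0.0,0,0,-0.03,0,0,0],[0.02,0,0,-0.03,0,0,0],[0.05,0,0,-0.021,0,0,0],[0.05,0.0008,-0.0267,0,0,0,0],[0.05,0,-0.0267,0,0,0,0],[0.05,0,-0.0267,0,0,0,0],[0.05,0,-0.0267,0,0,0,0],[0.05,0,-0.0269,0,0,0,0],[0.05,0,0,0,0,0,0],[0.05,0,0,0,0,0,0]],
])

```text
t: 12.23
eef_pos: [0.4797, 0.2761, 0.0576]
tool_rot: [3.141, -0.06, -0.0]
ft_force: [-0.5, -1.0, 0.0]
width: 0.0492
```

Request:
jog_arm([
  [[0.05,0,0,0.01,0,0,0],[0.05,0,0,0.01,0,0,0],[0.05,0,0,0.01,0,0,0],[0.05,0,0,0.0075,0,0,0],[0.05,0,0,0,0,0,0],[0.0,0,0,0,0,0,0],[0.0,0,0,0,0,0,0],[0.0,0,0,0,0,0,0],[0.0,0,0,0,0,0,0],[0.0,0,0,0,0,0,0]],
])

```text
t: 13.07
eef_pos: [0.4802, 0.2754, 0.0208]
tool_rot: [-3.141, 0.063, -0.001]
ft_force: [-0.1, -0.6, 0.3]
width: 0.0213
```

Request:
jog_arm([
  [[0.0,0,0,0,0,0,0],[0.0,0,0,0,0,0,0],[0.0,0,0,0,0,0,0],[0.0,0,0,0,0,0,0]],
])

```text
t: 13.4
eef_pos: [0.4802, 0.2753, 0.0206]
tool_rot: [-3.141, 0.063, -0.0]
ft_force: [-0.5, -1.4, 3.5]
width: 0.0117
```

Run:
```python
from h import *
go(tw(0,.0138,.054),-92.27)
snap('wrist','w4')
```

```text
tip z 0.0543 tray xy [1.000e-04 1.034e-01]
pos [0.4802 0.2753 0.0206] jawyaw -92.3 w 0.0117 t 13.4 F [-0.5 -1.4  3.5] j6 2.05
world d [-0.0036 -0.0895 -0.0003] tool shift mm [-0.  89.6  0.3] turn deg [-0.   -0.01 -0.02] min rows 3.0
```

View pics/w4.png

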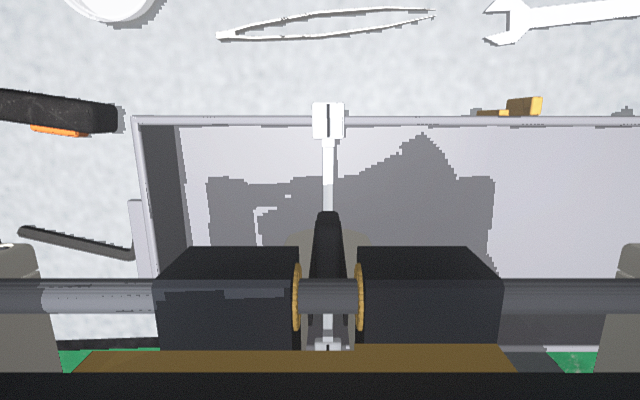

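Request:
jog_arm([
  [[0.0,0,0.01,0,0,0,0],[0.0,0,0.015,0,0,0,0],[0.0,0,0.015,0,0,0,0],[0.0,0,0.015,0,0,0,0],[0.0,0,0.015,0,0,0,0],[0.0,0,0.0147,0,0,0,0],[0.0,0,0.005,0,0,0,0],[0.0,0,0,0,0,0,0],[0.0,0,0,0,0,0,0],[0.0,0,0,0,0,0,0]],
])

```text
t: 14.28
eef_pos: [0.4764, 0.1855, 0.0206]
tool_rot: [3.141, -0.063, 0.0]
ft_force: [-0.3, -1.1, 3.9]
width: 0.0122
```

Run:
```python
from h import *
go(tw(0,.0138,.054),-92.27)
m,im=snap('wrist','w5')
cv2.imwrite('pics/w5z.png',cv2.resize(im[60:260,240:420,::-1],None,fx=3,fy=3,interpolation=cv2.INTER_CUBIC))
for z in (.0,.05,.073): print(z,[proj(m,tw(x,.0138,z)).round(1).tolist() for x in (0,.07,.0757)])
```

```text
tip z 0.0543 tray xy [-0.0001  0.0135]
pos [0.4764 0.1855 0.0206] jawyaw -92.3 w 0.0122 t 14.28 F [-0.3 -1.1  3.9] j6 1.89
world d [ 0.0001  0.0003 -0.0003] tool shift mm [ 0.1 -0.3  0.3] turn deg [ 0.01 -0.   -0.03] min rows 1.0
0.0 [[[327.5, 216.5]], [[327.4, 113.3]], [[327.4, 104.2]]]
0.05 [[[327.5, 243.1]], [[327.3, 112.2]], [[327.3, 100.4]]]
0.073 [[[327.5, 260.8]], [[327.3, 111.5]], [[327.3, 97.7]]]
```

View pics/w5z.png

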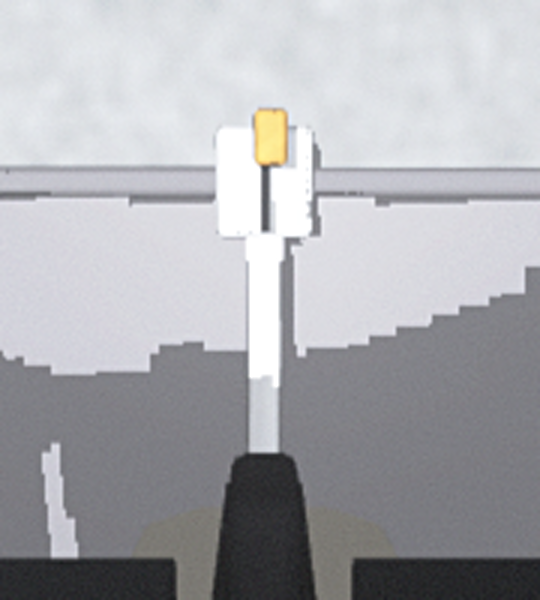

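Request:
jog_arm([
  [[0.0,0,0.001,0,0,0,0],[0.0,0,0,0,0,0,0],[0.0,0,0,0,0,0,0]],
])

```text
t: 14.58
eef_pos: [0.4764, 0.1849, 0.0204]
tool_rot: [-3.141, 0.062, -0.0]
ft_force: [0.5, 1.1, 4.6]
width: 0.0117
```

Run:
```python
from h import *
go(tw(0,.0138,.054),-92.27)
m,im=snap('wrist','w6')
cv2.imwrite('pics/w6z.png',cv2.resize(im[90:160,300:360,::-1],None,fx=8,fy=8,interpolation=cv2.INTER_CUBIC))
```

```text
tip z 0.0541 tray xy [-0.0001  0.0129]
pos [0.4764 0.1849 0.0204] jawyaw -92.3 w 0.0117 t 14.58 F [0.5 1.1 4.6] j6 1.89
world d [ 0.0001  0.0009 -0.0001] tool shift mm [ 0.1 -0.9  0.1] turn deg [-0.   -0.01 -0.01] min rows 1.0
```

View pics/w6z.png

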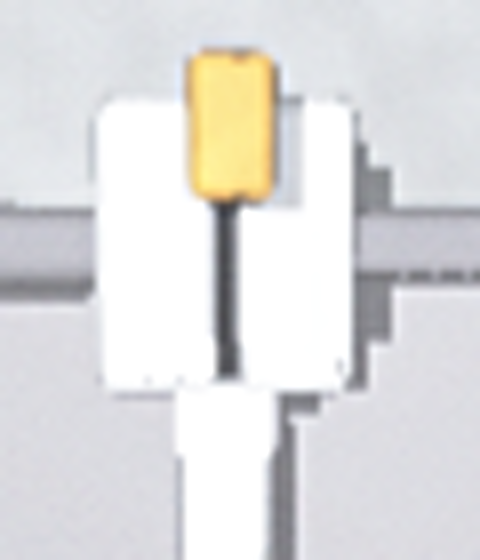

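Request:
jog_arm([
  [[0.03,0,0,0,0,0,0],[0.03,0,0,0,0,0,0],[0.03,0,0,0,0,0,0],[0.034,0,0,-0.01,0,0,0],[0.034,0,0,-0.03,0,0,0],[0.034,0,0.03,0,0,0,0],[0.034,0,0.03,0,0,0,0],[0.034,0,0.03,0,0,0,0],[0.034,0,0.03,0,0,0,0],[0.034,0,0.03,0,0,0,0]],
])

```text
t: 15.47
eef_pos: [0.4703, 0.0335, 0.0612]
tool_rot: [3.141, -0.062, 0.001]
ft_force: [-0.3, -0.5, -0.8]
width: 0.0339
```

Request:
jog_arm([
  [[0.034,0,0.026,0,0,0,0],[0.034,0,0,0,0,0,0],[0.034,0,0,0,0,0,0],[0.034,0,0,0,0,0,0]],
])

```text
t: 15.8
eef_pos: [0.4695, 0.0092, 0.0608]
tool_rot: [-3.141, 0.063, -0.0]
ft_force: [-0.1, -0.4, -0.1]
width: 0.0342
```

Run:
```python
from h import *
go(tw(0,-.163,.054),-92.27)
m,im=snap('wrist','w7')
```

```text
tip z 0.0945 tray xy [-1.00e-04 -1.63e-01]
pos [0.4695 0.0092 0.0608] jawyaw -92.3 w 0.0342 t 15.8 F [-0.1 -0.4 -0.1] j6 1.53
world d [ 0.0001 -0.     -0.0405] tool shift mm [ 0.1  0.  40.5] turn deg [-0.01 -0.02 -0.04] min rows 1.0
```

View pics/w7.png

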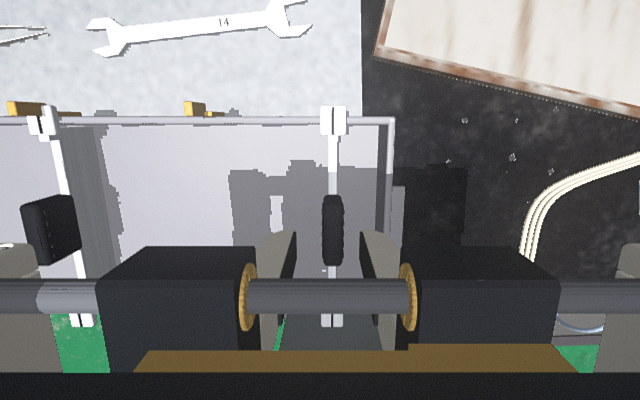

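Request:
jog_arm([
  [[0.034,0,0.002,0.01,0,0,0],[0.034,0,0,0.015,0,0,0],[0.034,0,0,0.0155,0,0,0],[0.034,0,0,0,0,0,0],[0.0,0,0,0,0,0,0],[0.0,0,0,0,0,0,0],[0.0,0,0,0,0,0,0],[0.0,0,0,0,0,0,0],[0.0,0,0,0,0,0,0],[0.0,0,0,0,0,0,0]],
])

```text
t: 16.68
eef_pos: [0.4697, 0.0069, 0.0205]
tool_rot: [-3.141, 0.063, -0.002]
ft_force: [-0.5, 0.5, 6.0]
width: 0.0119
```

Run:
```python
from h import *
go(tw(0,-.0851,.054),-92.27)
```

```text
tip z 0.0542 tray xy [ 0.0003 -0.1652]
pos [0.4697 0.0069 0.0205] jawyaw -92.3 w 0.0119 t 16.68 F [-0.5  0.5  6. ] j6 1.53
world d [ 0.0029  0.0801 -0.0002] tool shift mm [ -0.3 -80.1   0.2] turn deg [-0.   -0.07 -0.03] min rows 2.0
```

Request:
jog_arm([
  [[0.0,0,-0.01,0,0,0,0],[0.0,0,-0.015,0,0,0,0],[0.0,0,-0.015,0,0,0,0],[0.0,0,-0.015,0,0,0,0],[0.0,0,-0.015,0,0,0,0],[0.0,0,-0.01,0,0,0,0],[0.0,0,0,0,0,0,0],[0.0,0,0,0,0,0,0],[0.0,0,0,0,0,0,0]],
])

```text
t: 17.43
eef_pos: [0.4731, 0.087, 0.0205]
tool_rot: [-3.141, 0.062, -0.002]
ft_force: [-0.5, 1.8, 6.5]
width: 0.012
```

Run:
```python
from h import *
go(tw(0,-.0851,.054),-92.27)
m,im=snap('wrist','w8')
cv2.imwrite('pics/w8z.png',cv2.resize(im[90:160,290:370,::-1],None,fx=8,fy=8,interpolation=cv2.INTER_CUBIC))
```

```text
tip z 0.0542 tray xy [ 0.0004 -0.085 ]
pos [0.4731 0.087  0.0205] jawyaw -92.3 w 0.012 t 17.43 F [-0.5  1.8  6.5] j6 1.7
world d [-0.0004 -0.     -0.0002] tool shift mm [-0.4  0.1  0.2] turn deg [-0.02 -0.08 -0.  ] min rows 1.0
```

View pics/w8z.png

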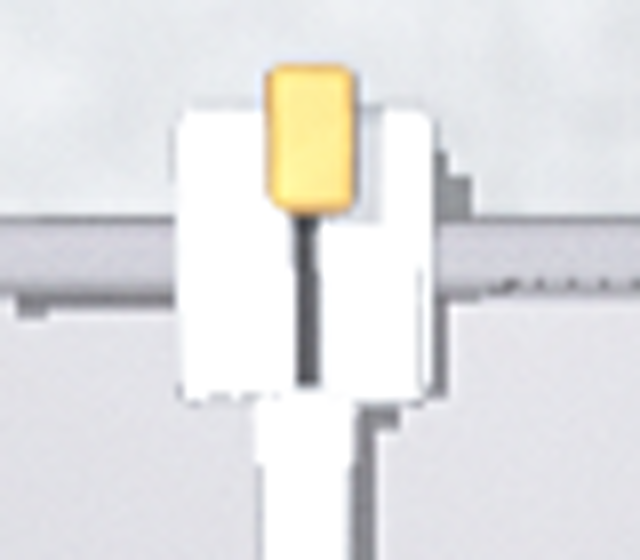

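Request:
jog_arm([
  [[0.034,0,0,0,0,0,0],[0.034,0,0,0,0,0,0],[0.034,0,0,-0.005,0,0,0],[0.05,0,0,-0.03,0,0,0],[0.06,0.004,-0.015,-0.035,0,0,0],[0.06,0.004,-0.015,-0.035,0,0,0],[0.06,0.004,-0.015,-0.035,0,0,0],[0.06,0.004,-0.02,-0.035,0,0,0],[0.06,0.004,-0.02,-0.035,0,0,0],[0.06,0.004,-0.02,-0.035,0,0,0]],
])

```text
t: 18.32
eef_pos: [0.5002, 0.1914, 0.2672]
tool_rot: [-3.141, 0.063, -0.0]
ft_force: [0.3, 0.1, -1.3]
width: 0.0601
```

Request:
jog_arm([
  [[0.06,0,-0.01,-0.025,0,0,0],[0.06,0,0,0,0,0,0],[0.06,0,0,0,0,0,0]],
])

```text
t: 18.57
eef_pos: [0.5012, 0.2011, 0.2909]
tool_rot: [-3.141, 0.061, -0.003]
ft_force: [0.9, -0.2, -0.9]
width: 0.0603
```

Run:
```python
from h import *
print(st()[1])
m,im=snap('wrist','w9')
np.savez('w9.npz',view=m['view'],im=im)
T=['spanner','tweezers','cassette_a','hex_key_a','dish']
for th in T:
        for d in manip.landmark_of(th,'wrist')[:3]:
            print(th,round(d['p'],2),np.round(d['at'],1),onz(m,d['at'],0).round(4))
        for i,d in enumerate(manip.trace(th,'wrist')[:3]):
            r=d['region']; 
            print(' trace',round(d['p'],2),d['rect'],r.sum())
            if d['p']>.3: cv2.imwrite(f'pics/tr_{th}{i}.png',r.astype(np.uint8)*255)
```

```text
[0.50117613 0.20105785 0.29087795]
spanner 0.73 [334.4  38.5] [0.6737 0.1853 0.    ]
spanner 0.57 [403.3  90.8] [0.6015 0.0896 0.    ]
spanner 0.36 [162.7 131.5] [0.5585 0.4414 0.    ]
tweezers 0.74 [276.8  96.4] [0.601  0.2703 0.    ]
 trace 0.59 [226.9, 96.3, 8.0, 5.5] 26
cassette_a 0.88 [162.  132.5] [0.5571 0.4426 0.    ]
cassette_a 0.81 [336.   40.2] [0.6715 0.1832 0.    ]
 trace 0.75 [131.4, 120.8, 54.2, 25.3] 832
 trace 0.55 [398.9, 16.2, 62.2, 35.5] 530
hex_key_a 0.57 [428.1  34.3] [0.6739 0.0568 0.    ]
hex_key_a 0.57 [169.9 181.6] [0.4837 0.4424 0.    ]
 trace 0.77 [141.5, 180.3, 53.4, 20.3] 410
 trace 0.76 [398.1, 16.5, 62.4, 32.8] 489
dish 0.61 [184.4  76.7] [0.6327 0.3986 0.    ]
 trace 0.78 [161.0, 50.4, 46.8, 47.4] 1706
```

View pics/w9.png

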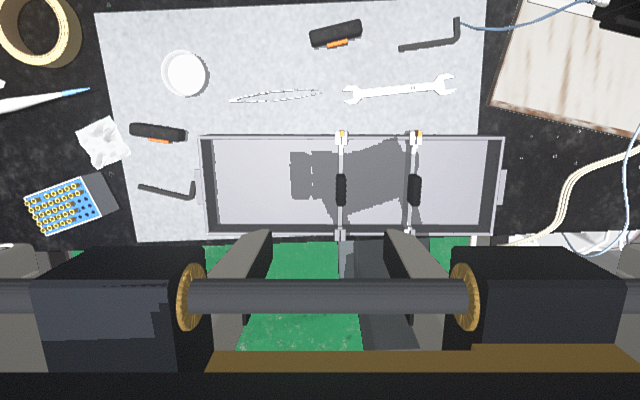

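Run:
```python
from h import *
d=np.load('w9.npz'); im=d['im']; m=manip.camera_model('wrist'); m['view']=d['view']
def P(uv,z): return onz(m,uv,z)
im2=im[20:150,100:480,::-1]
cv2.imwrite('pics/w9z.png',cv2.resize(im2,None,fx=2.1,fy=2.1,interpolation=cv2.INTER_CUBIC))
cv2.imwrite('pics/w9y.png',cv2.resize(im[70:115,215:465,::-1],None,fx=3.2,fy=3.2,interpolation=cv2.INTER_CUBIC))
```

```text
(no output)
```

View pics/w9y.png

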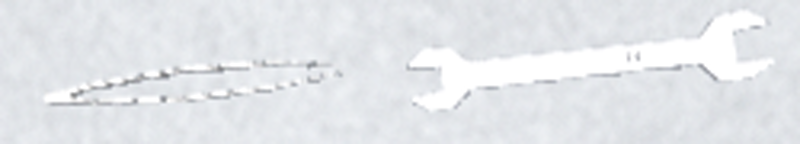

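Run:
```python
from h import *
d=np.load('w9.npz'); m=manip.camera_model('wrist'); m['view']=d['view']
for n,a,b,z in (('sp shank',(361.9,93.1),(433.75,86.25),.005),('sp ends',(343,95.6),(456.3,83.75),.004),('tw',(229,100.6),(321,91.8),.005)):
    A,B=onz(m,a,z),onz(m,b,z); v=A-B
    print(n,((A+B)/2).round(4),'len',np.linalg.norm(v).round(4),'axis yaw from +y (deg)',np.degrees(np.arctan2(-v[0],v[1])).round(2))
go([.6025,.0925,.06],0)
```

```text
sp shank [0.6029 0.0986 0.005 ] len 0.1012 axis yaw from +y (deg) 2.94
sp ends [0.6029 0.096  0.004 ] len 0.1599 axis yaw from +y (deg) 3.44
tw [0.601  0.2723 0.005 ] len 0.1313 axis yaw from +y (deg) 2.93
tip z 0.3235 tray xy [0.0239 0.0296]
pos [0.501  0.2006 0.2898] jawyaw -92.3 w 0.0602 t 19.12 F [0.6 0.7 0.3] j6 1.91
world d [ 0.1015 -0.1081 -0.2635] tool shift mm [105.8 103.9 263.4] turn deg [-1.00e-02  2.00e-02 -9.23e+01] min rows 13.0
```

Run:
```python
from h import *
a=manip.camera_model('scene');b=manip.camera_model('side')
e=np.array([.47378,.14177,-.01625])
p=tri([(a,(350.8,222.8)),(b,(384.2,189.2))]); print(p,proj(a,p),proj(b,p))
p2=tri([(a,(280+300/6,140+345/6)),(b,(330+150/6,120+400/6))]); print(p2,proj(a,p2),proj(b,p2))
print('tip was',e[2]+DZ, wt(p)-wt(e))
```

```text
[0.43658851 0.23208272 0.11924367] [[350.3673386  221.05374399]] [[385.22487827 190.49047805]]
[0.51196617 0.2265491  0.10984014] [[330.46344722 199.89793658]] [[353.71447283 184.7512923 ]]
tip was 0.01745 [-0.04073947  0.08876875]
```

Request:
jog_arm([
  [[0.05,0,0,0.01,0,0,-6.82],[0.05,0,0,0.01,0,0,-6.82],[0.05,0,0,0.01,0,0,-6.82],[0.05,0,0,0.01,0,0,-6.82],[0.05,0,0,0.01,0,0,-6.82],[0.05,0,0,0.01,0,0,-6.82],[0.05,0,0,0.01,0,0,-6.82],[0.05,0,0,0.01,0,0,-6.82],[0.05,0,0,0.01,0,0,-6.82],[0.05,0,0,0.01,0,0,-6.82]],
])

```text
t: 19.95
eef_pos: [0.5011, 0.2007, 0.1894]
tool_rot: [-2.631, -1.717, -0.0]
ft_force: [-0.7, -0.5, -0.3]
width: 0.0503
```

Request:
jog_arm([
  [[0.05,0,0,0,0,0,-6.82],[0.05,0,0,0,0,0,-6.82],[0.05,0,0,0,0,0,-6.82],[0.05,0,0,0,0,0,-6.84],[0.05,0,0,0,0,0,0],[0.05,0,0,0,0,0,0]],
])

```text
t: 20.45
eef_pos: [0.5011, 0.2007, 0.1899]
tool_rot: [-2.163, -2.279, 0.0]
ft_force: [-0.1, -0.8, -0.6]
width: 0.0502
```

Run:
```python
from h import *
go([.603,.0965,.10],3.2)
```

```text
tip z 0.2236 tray xy [0.0239 0.0297]
pos [0.5011 0.2007 0.1899] jawyaw 3.0 w 0.0502 t 20.45 F [-0.1 -0.8 -0.6] j6 0.24
world d [ 0.1019 -0.1042 -0.1236] tool shift mm [-109.4   96.4  123.6] turn deg [-0.    0.   -0.21] min rows 5.0
```

Request:
jog_arm([
  [[0.05,-0.022,0.0193,0.02,0,0,-0.2],[0.05,-0.022,0.0193,0.02,0,0,0],[0.05,-0.022,0.0193,0.02,0,0,0],[0.05,-0.022,0.0193,0.02,0,0,0],[0.05,-0.0214,0.0192,0.02,0,0,0],[0.05,0,0,0.0236,0,0,0],[0.05,0,0,0,0,0,0],[0.05,0,0,0,0,0,0]],
])

```text
t: 21.12
eef_pos: [0.6029, 0.0972, 0.0657]
tool_rot: [-2.157, -2.282, 0.003]
ft_force: [-0.5, -0.2, 0.7]
width: 0.0498
```

Run:
```python
from h import *
go([.603,.0965,.002],3.2)
m,im=snap('wrist','w10')
```

```text
tip z 0.0994 tray xy [ 0.1297 -0.0697]
pos [0.6029 0.0972 0.0657] jawyaw 3.2 w 0.0498 t 21.12 F [-0.5 -0.2  0.7] j6 0.03
world d [ 0.0001 -0.0007 -0.0974] tool shift mm [-0.7  0.3 97.4] turn deg [-0.15 -0.    0.04] min rows 3.0
```

View pics/w10.png

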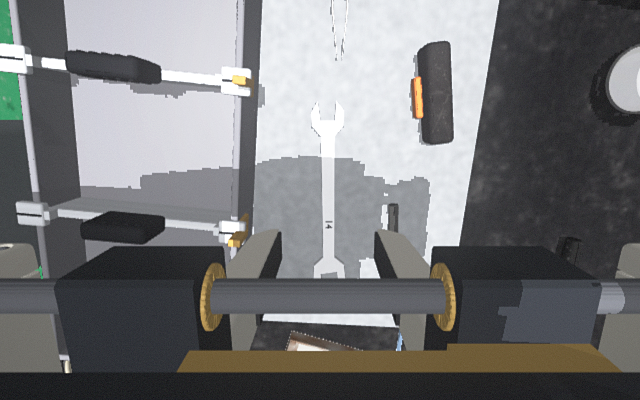

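Request:
jog_arm([
  [[0.035,0,0,0.02,0,0,0],[0.035,0,0,0.03,0,0,0],[0.035,0,0,0.03,0,0,0],[0.035,0,0,0.01,0,0,0],[0.035,0,0,0.0074,0,0,0],[0.035,0,0,0,0,0,0],[0.0,0,0,0,0,0,0],[0.0,0,0,0,0,0,0],[0.0,0,0,0,0,0,0],[0.0,0,0,0,0,0,0]],
])

```text
t: 22.0
eef_pos: [0.6043, 0.0973, -0.03]
tool_rot: [2.154, 2.286, 0.002]
ft_force: [-0.3, 0.5, 0.3]
width: 0.0131
```

Request:
jog_arm([
  [[0.0,0,0,0,0,0,0],[0.0,0,0,0,0,0,0],[0.0,0,0,0,0,0,0]],
])

```text
t: 22.25
eef_pos: [0.6042, 0.0972, -0.0302]
tool_rot: [2.154, 2.286, 0.001]
ft_force: [-2.0, 0.9, 6.9]
width: 0.0091
```

Run:
```python
from h import *
go(tw(-.03,.105,.1),-2.27)
```

```text
tip z 0.0035 tray xy [ 0.1311 -0.0696]
pos [ 0.6042  0.0972 -0.0302] jawyaw 3.4 w 0.0091 t 22.25 F [-2.   0.9  6.9] j6 0.02
world d [-0.1541  0.1809  0.0965] tool shift mm [ 189.7 -142.9  -96.7] turn deg [ 0.06 -0.01  5.68] min rows 7.0
```

Request:
jog_arm([
  [[0.0,0,0,-0.01,0,0,0],[0.0,0,0,-0.03,0,0,0],[0.0,0,0,0,0,0,0]],
])

```text
t: 22.5
eef_pos: [0.6062, 0.0974, 0.0136]
tool_rot: [2.152, 2.284, 0.007]
ft_force: [1.1, -0.1, -1.0]
width: 0.0087
```

Run:
```python
from h import *
go(tw(-.03,.105,.1),-2.27)
m,im=snap('wrist','w11')
m,im=snap('side','s11'); cv2.imwrite('pics/s11.png',cv2.resize(im[100:260,220:440,::-1],None,fx=3.4,fy=3.4))
```

```text
tip z 0.0473 tray xy [ 0.133  -0.0694]
pos [0.6062 0.0974 0.0136] jawyaw 3.4 w 0.0087 t 22.5 F [ 1.1 -0.1 -1. ] j6 0.02
world d [-0.156   0.1807  0.0527] tool shift mm [ 189.7 -144.7  -53.5] turn deg [ 0.33 -0.03  5.68] min rows 6.0
```

View pics/w11.png

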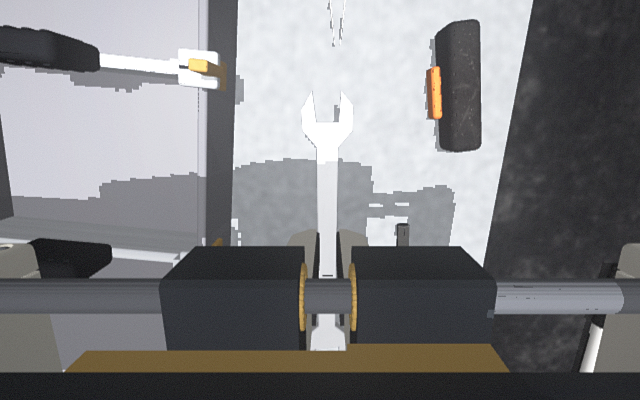

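View pics/s11.png

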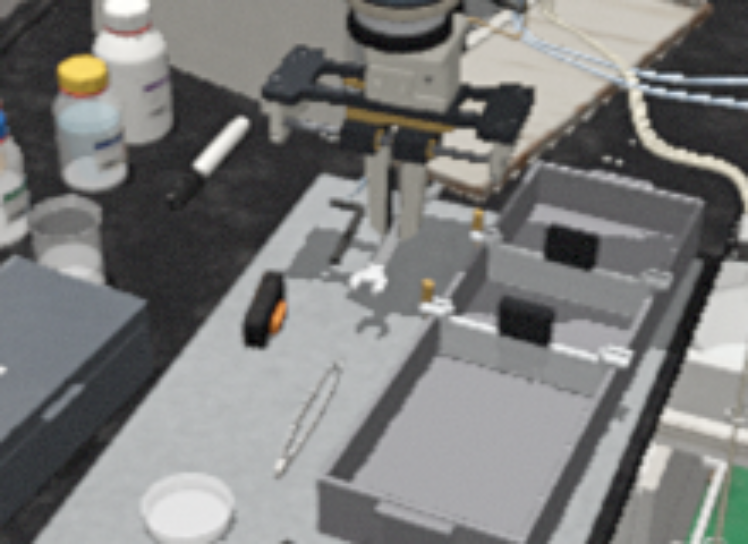

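Request:
jog_arm([
  [[0.0,0,0,-0.025,0,0,0],[0.0,0,0,-0.025,0,0,2.84],[0.0,0,0,-0.023,0,0,2.84],[0.0,0.013,-0.012,0,0,0,0],[0.0,0.024,-0.022,0,0,0,0],[0.0,0.024,-0.022,0,0,0,0],[0.0,0.024,-0.022,0,0,0,0],[0.0,0.024,-0.022,0,0,0,0],[0.0,0.024,-0.022,0,0,0,0],[0.0,0.024,-0.022,0,0,0,0]],
])

```text
t: 23.43
eef_pos: [0.4643, 0.2605, 0.0812]
tool_rot: [-2.265, -2.176, 0.002]
ft_force: [0.3, 0.3, -0.5]
width: 0.0089
```

Request:
jog_arm([
  [[0.0,0.0204,-0.019,0,0,0,0],[0.0,0,0,0,0,0,0],[0.0,0,0,0,0,0,0]],
])

```text
t: 23.68
eef_pos: [0.4467, 0.2815, 0.0813]
tool_rot: [-2.262, -2.179, 0.002]
ft_force: [-0.5, -0.8, -0.2]
width: 0.0092
```

Run:
```python
from h import *
go(tw(-.03,.108,.0145),-2.27)
m,im=snap('wrist','w12')
```

```text
tip z 0.115 tray xy [-0.0336  0.1083]
pos [0.4467 0.2815 0.0813] jawyaw -2.1 w 0.0092 t 23.68 F [-0.5 -0.8 -0.2] j6 0.51
world d [ 0.0036 -0.0004 -0.1005] tool shift mm [ -0.2   3.7 100.5] turn deg [-0.07  0.04  0.13] min rows 3.0
```

View pics/w12.png

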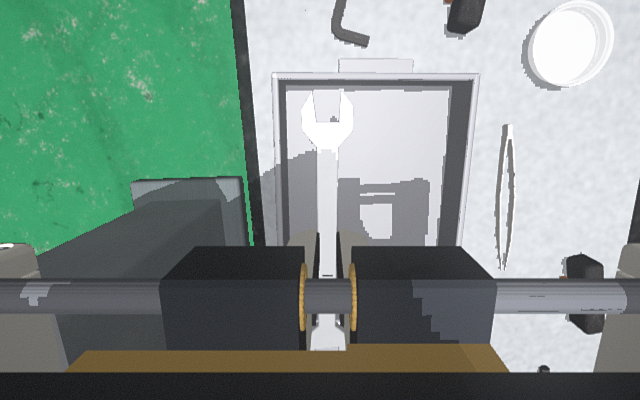

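Request:
jog_arm([
  [[0.0,0,0.0037,0.02,0,0,0],[0.0,0,0,0.03,0,0,0],[0.0,0,0,0.025,0,0,0],[0.0,0,0,0.015,0,0,0],[0.0,0,0,0.006,0,0,0],[0.0,0,0,0.002,0,0,0],[0.0,0,0,0,0,0,0],[0.0,0,0,0,0,0,0]],
])

```text
t: 24.4
eef_pos: [0.4524, 0.2808, -0.0152]
tool_rot: [2.265, 2.176, 0.002]
ft_force: [0.3, -0.3, -0.8]
width: 0.0089
```

Run:
```python
from h import *
go(tw(-.03,.108,.0145),-2.27)
```

```text
tip z 0.0185 tray xy [-0.0279  0.1078]
pos [ 0.4524  0.2808 -0.0152] jawyaw -2.3 w 0.0089 t 24.4 F [ 0.3 -0.3 -0.8] j6 0.51
world d [-0.0021  0.0003 -0.004 ] tool shift mm [ 0.2 -2.1  4. ] turn deg [ 0.07 -0.04 -0.03] min rows 1.0
```

Request:
jog_arm([
  [[0.0,0,0,0.0015,0,0,0],[0.0,0,0,0.001,0,0,0],[0.0,0,0,0,0,0,0]],
])

```text
t: 24.65
eef_pos: [0.4519, 0.2809, -0.0182]
tool_rot: [2.265, 2.177, 0.001]
ft_force: [0.1, -0.7, -0.1]
width: 0.0087
```

Request:
jog_arm([
  [[0.0,0,0,0.001,0,0,0],[0.0,0,0,0,0,0,0]],
])

```text
t: 24.82
eef_pos: [0.4519, 0.2809, -0.0184]
tool_rot: [2.265, 2.177, 0.001]
ft_force: [-3.9, -3.1, 13.8]
width: 0.0091
```

Touching down. Release and lift.

Request:
jog_arm([
  [[0.015,0,0,-0.001,0,0,0],[0.024,0,0,0,0,0,0],[0.024,0,0,0,0,0,0],[0.024,0,0,0,0,0,0],[0.024,0,0,-0.01,0,0,0],[0.024,0,0,-0.03,0,0,0],[0.024,0,0,-0.04,0,0,0],[0.04,0,0,-0.04,0,0,0],[0.04,0,0,0,0,0,0]],
])

```text
t: 25.57
eef_pos: [0.4549, 0.2825, 0.1089]
tool_rot: [2.263, 2.175, 0.016]
ft_force: [0.2, 0.1, 0.7]
width: 0.0329
```

Run:
```python
from h import *
m,im=snap('wrist','w13')
go([.601,.2723,.1],2.9)
```

```text
tip z 0.1394 tray xy [-0.0267  0.1089]
pos [0.4536 0.2819 0.1057] jawyaw -2.3 w 0.0367 t 25.62 F [-0.5  0.2 -0.7] j6 0.51
world d [ 0.1474 -0.0096 -0.0394] tool shift mm [ -3.9 147.4  40.3] turn deg [ 0.38 -0.19 -5.17] min rows 4.0
```

View pics/w13.png

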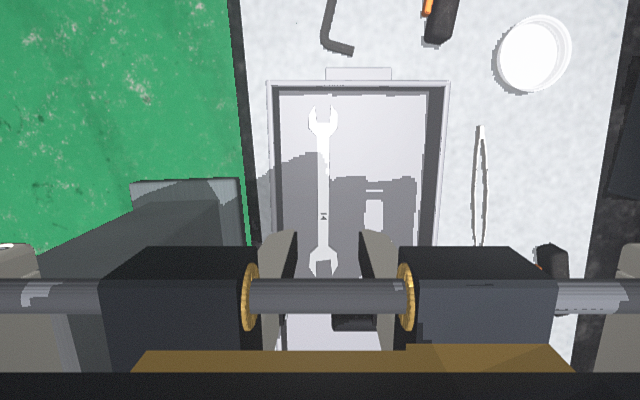

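Request:
jog_arm([
  [[0.04,0,0,0,0,0,-2.5],[0.04,0,0,0,0,0,-2.67],[0.04,0,0.025,0,0,0,0],[0.04,-0.002,0.03,0,0,0,0],[0.04,-0.005,0.03,0,0,0,0],[0.04,-0.005,0.03,0.01,0,0,0],[0.04,-0.005,0.03,0.03,0,0,0],[0.04,0,0,0,0,0,0],[0.04,0,0,0,0,0,0]],
])

```text
t: 26.37
eef_pos: [0.5956, 0.2701, 0.0589]
tool_rot: [-2.164, -2.274, 0.008]
ft_force: [-0.4, -0.0, 0.1]
width: 0.0402
```

Run:
```python
from h import *
go([.601,.2723,.002],2.9)
m,im=snap('wrist','w14')
```

```text
tip z 0.0926 tray xy [0.1156 0.1028]
pos [0.5956 0.2701 0.0589] jawyaw 2.8 w 0.0402 t 26.37 F [-0.4 -0.   0.1] j6 0.31
world d [ 0.0054  0.0022 -0.0906] tool shift mm [ 2.1  6.  90.5] turn deg [-0.29  0.09 -0.07] min rows 3.0
```

View pics/w14.png

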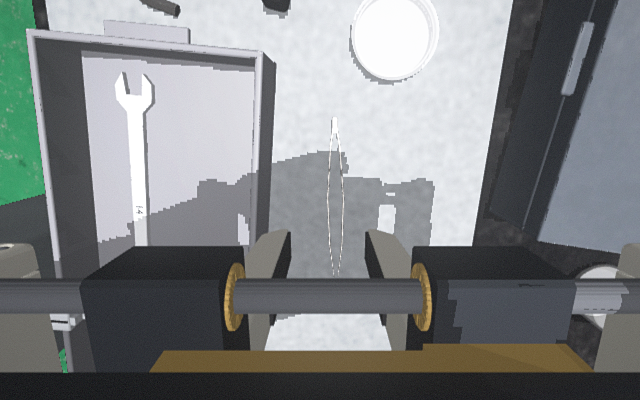

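Request:
jog_arm([
  [[0.036,0.002,0.006,0.02,0,0,0],[0.036,0,0,0.03,0,0,0],[0.036,0,0,0.025,0,0,0],[0.036,0,0,0.01,0,0,0],[0.036,0,0,0.004,0,0,0],[0.036,0,0,0,0,0,0],[0.0,0,0,0,0,0,0],[0.0,0,0,0,0,0,0],[0.0,0,0,0,0,0,0],[0.0,0,0,0,0,0,0]],
])

```text
t: 27.25
eef_pos: [0.6029, 0.2737, -0.0258]
tool_rot: [2.164, 2.276, 0.002]
ft_force: [0.4, 0.0, -1.1]
width: 0.0138
```

Request:
jog_arm([
  [[0.0,0,0,0,0,0,0],[0.0,0,0,0,0,0,0],[0.0,0,0,0,0,0,0]],
])

```text
t: 27.5
eef_pos: [0.6035, 0.2738, -0.0257]
tool_rot: [2.164, 2.276, 0.004]
ft_force: [2.6, -0.1, 5.6]
width: 0.0008
```

Request:
jog_arm([
  [[0.0,0,0,-0.01,0,0,0],[0.0,0,0,-0.03,0,0,0],[0.0,0,0,0,0,0,0]],
])

```text
t: 27.75
eef_pos: [0.6046, 0.2744, 0.0182]
tool_rot: [2.163, 2.275, 0.008]
ft_force: [0.1, 0.8, 0.6]
width: 0.0006
```

Run:
```python
from h import *
go(tw(.03,.108,.12),-2.27)
m,im=snap('wrist','w15')
```

```text
tip z 0.0519 tray xy [0.1244 0.1074]
pos [0.6046 0.2744 0.0182] jawyaw 2.9 w 0.0006 t 27.75 F [0.1 0.8 0.6] j6 0.31
world d [-0.0943  0.0044  0.0681] tool shift mm [  9.2 -93.6 -68.6] turn deg [ 0.3  -0.11  5.17] min rows 3.0
```

View pics/w15.png

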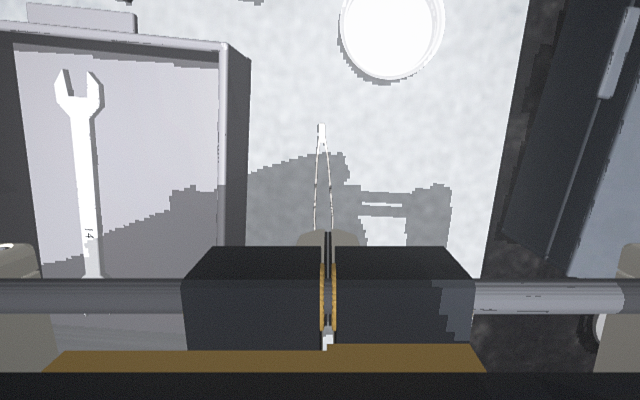

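Request:
jog_arm([
  [[0.036,0,0,-0.03,0,0,0],[0.036,0,0,0,0,0,0],[0.036,0,0,0,0,0,0],[0.036,0,0,0,0,0,0]],
])

```text
t: 28.13
eef_pos: [0.6019, 0.2733, 0.0425]
tool_rot: [-2.164, -2.277, 0.001]
ft_force: [-0.8, 0.1, -0.5]
width: 0.0227
```

Run:
```python
from h import *
go([.601,.2723,.002],2.9)
m,im=snap('wrist','w16')
cv2.imwrite('pics/w16z.png',cv2.resize(im[100:290,260:400,::-1],None,fx=4,fy=3.1,interpolation=cv2.INTER_CUBIC))
for a in ((100),(120)): pass
```

```text
tip z 0.0762 tray xy [0.1218 0.1062]
pos [0.6019 0.2733 0.0425] jawyaw 2.9 w 0.0227 t 28.13 F [-0.8  0.1 -0.5] j6 0.31
world d [-0.0009 -0.001  -0.0742] tool shift mm [-1.  -0.9 74.2] turn deg [-0.05  0.02 -0.  ] min rows 2.0
```

View pics/w16z.png

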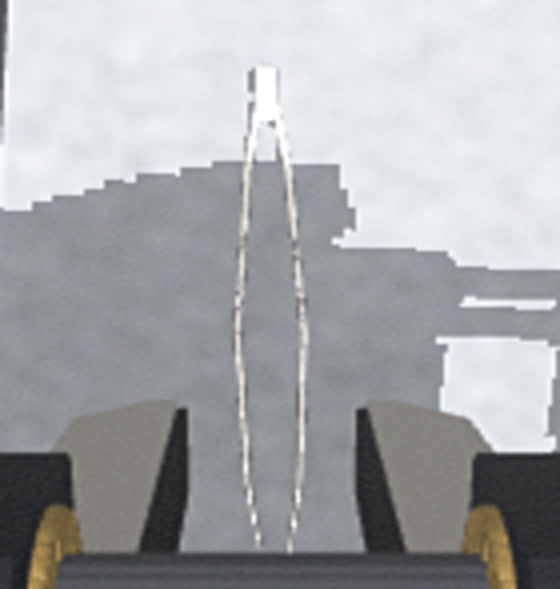

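Request:
jog_arm([
  [[0.036,0,0,0.025,0,0,0],[0.036,0,0,0.03,0,0,0],[0.036,0,0,0.012,0,0,0],[0.036,0,0,0.004,0,0,0],[0.036,0,0,0.0015,0,0,0],[0.036,0,0,0,0,0,0],[0.036,0,0,0,0,0,0]],
])

```text
t: 28.77
eef_pos: [0.6031, 0.2738, -0.0281]
tool_rot: [2.164, 2.276, 0.002]
ft_force: [-0.4, 0.2, -0.2]
width: 0.0357
```

Request:
jog_arm([
  [[0.036,0,0,0.0015,0,0,0],[0.036,0,0,0.0015,0,0,0],[0.036,0,0,0,0,0,0],[0.036,0,0,0,0,0,0]],
])

```text
t: 29.1
eef_pos: [0.6025, 0.2735, -0.0321]
tool_rot: [2.164, 2.277, 0.0]
ft_force: [-0.2, -0.1, 0.3]
width: 0.0362
```

Request:
jog_arm([
  [[0.0,0,0,0,0,0,0],[0.0,0,0,0,0,0,0],[0.0,0,0,0,0,0,0],[0.0,0,0,0,0,0,0],[0.0,0,0,0,0,0,0],[0.0,0,0,0,0,0,0],[0.0,0,0,0,0,0,0]],
])

```text
t: 29.68
eef_pos: [0.6024, 0.2735, -0.0323]
tool_rot: [-2.165, -2.277, -0.0]
ft_force: [0.8, -0.0, 0.3]
width: 0.0125
```

Request:
jog_arm([
  [[0.0,0,0,-0.01,0,0,0],[0.0,0,0,-0.03,0,0,0],[0.0,0,0,-0.03,0,0,0],[0.0,0,0,-0.03,0,0,0],[0.0,0,0,0,0,0,0],[0.0,0,0,0,0,0,0],[0.0,0,0,0,0,0,0]],
])

```text
t: 30.27
eef_pos: [0.602, 0.2734, 0.0675]
tool_rot: [-2.164, -2.277, 0.001]
ft_force: [-0.5, -1.5, -0.8]
width: 0.0131
```

Run:
```python
from h import *
go(tw(.03,.108,.12),-2.27)
m,im=snap('wrist','w17')
```

```text
tip z 0.1012 tray xy [0.1219 0.1063]
pos [0.602  0.2734 0.0675] jawyaw 2.9 w 0.0131 t 30.27 F [-0.5 -1.5 -0.8] j6 0.31
world d [-0.0918  0.0053  0.0188] tool shift mm [ 10.  -91.4 -18.8] turn deg [-0.03  0.01  5.17] min rows 3.0
```

View pics/w17.png

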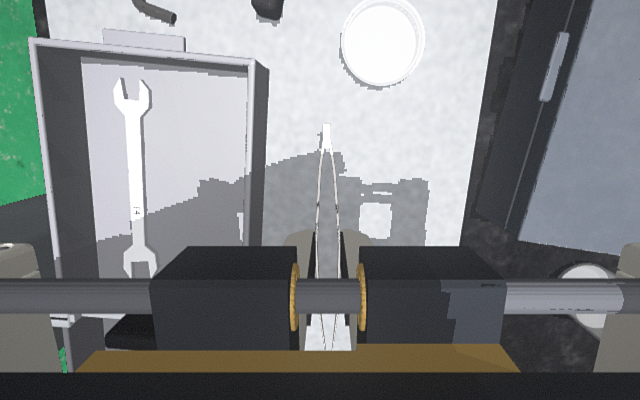

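Request:
jog_arm([
  [[0.0,0,0,0,0,0,2.5],[0.0,0,0,0,0,0,2.67],[0.0,0,-0.015,0,0,0,0],[0.0,0,-0.025,0,0,0,0],[0.0,0.002,-0.025,0,0,0,0],[0.0,0,-0.017,0,0,0,0],[0.0,0,-0.01,0,0,0,0],[0.0,0,0,0.02,0,0,0],[0.0,0,0,0.02,0,0,0],[0.0,0,0,0,0,0,0]],
])

```text
t: 31.15
eef_pos: [0.5085, 0.2782, 0.024]
tool_rot: [-2.264, -2.176, 0.009]
ft_force: [-0.4, 0.8, -0.4]
width: 0.013
```

Request:
jog_arm([
  [[0.0,0,0,0.02,0,0,0],[0.0,0,0,0.012,0,0,0],[0.0,0,0,0.006,0,0,0],[0.0,0,0,0.003,0,0,0],[0.0,0,0,0,0,0,0],[0.0,0,0,0,0,0,0]],
])

```text
t: 31.65
eef_pos: [0.5109, 0.2793, -0.0128]
tool_rot: [2.265, 2.177, 0.001]
ft_force: [-0.3, 0.8, 0.1]
width: 0.0126
```

Run:
```python
from h import *
go(tw(.03,.108,.0134),-2.27)
```

```text
tip z 0.0209 tray xy [0.0306 0.1086]
pos [ 0.5109  0.2793 -0.0128] jawyaw -2.3 w 0.0126 t 31.65 F [-0.3  0.8  0.1] j6 0.46
world d [-0.0006 -0.0005 -0.0075] tool shift mm [-0.6 -0.6  7.5] turn deg [ 0.03 -0.01 -0.  ] min rows 1.0
```

Request:
jog_arm([
  [[0.0,0,0,0.003,0,0,0],[0.0,0,0,0.002,0,0,0],[0.0,0,0,0.0015,0,0,0],[0.0,0,0,0,0,0,0],[0.0,0,0,0,0,0,0]],
])

```text
t: 32.07
eef_pos: [0.5106, 0.2791, -0.0198]
tool_rot: [-2.265, -2.177, -0.0]
ft_force: [-0.2, -0.8, -0.4]
width: 0.0128
```

Request:
jog_arm([
  [[0.0,0,0,0.001,0,0,0],[0.0,0,0,0,0,0,0]],
])

```text
t: 32.23
eef_pos: [0.5107, 0.2792, -0.0204]
tool_rot: [2.265, 2.177, 0.0]
ft_force: [-1.5, -1.2, 3.4]
width: 0.0132
```

Request:
jog_arm([
  [[0.018,0,0,0,0,0,0],[0.026,0,0,0,0,0,0],[0.026,0,0,0,0,0,0],[0.026,0,0,-0.01,0,0,0],[0.026,0,0,-0.03,0,0,0],[0.04,0,0,-0.04,0,0,0],[0.05,0,0,-0.04,0,0,0],[0.06,0,0,-0.04,0,0,0],[0.06,0,0,0,0,0,0],[0.06,0,0,0,0,0,0]],
])

```text
t: 33.07
eef_pos: [0.5116, 0.2796, 0.1419]
tool_rot: [2.264, 2.176, 0.007]
ft_force: [0.1, 1.0, 0.3]
width: 0.0545
```

Run:
```python
from h import *
m,im=snap('wrist','w18')
print(st()[1])
for th in ('cassette_a','hex_key_a'):
        for d in manip.landmark_of(th,'wrist')[:3]:
            print(th,round(d['p'],2),np.round(d['at'],1),onz(m,d['at'],0).round(4))
```

```text
[0.51055778 0.27919131 0.13986766]
cassette_a 0.8 [366.4  11.6] [0.556  0.4419 0.    ]
hex_key_a 0.97 [288.   11.3] [0.4824 0.4451 0.    ]
```

View pics/w18.png

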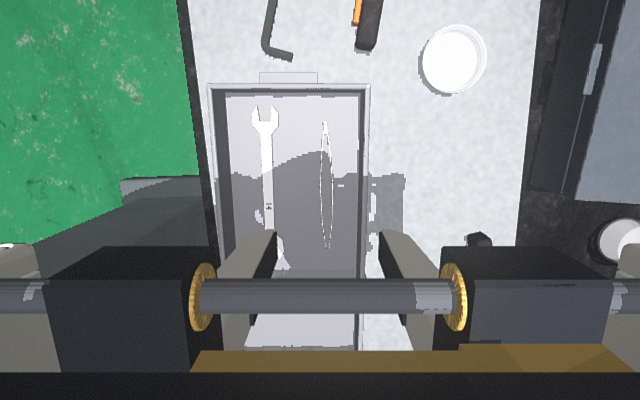

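Request:
jog_arm([
  [[0.06,0.033,0.01,0,0,0,0],[0.06,0.033,0.01,0,0,0,0],[0.06,0.033,0.01,0,0,0,0],[0.06,0.033,0.01,0,0,0,0],[0.06,0,0,0,0,0,0],[0.06,0,0,0,0,0,0],[0.06,0,0,0,0,0,0]],
])

```text
t: 33.8
eef_pos: [0.555, 0.4086, 0.1375]
tool_rot: [-2.265, -2.177, 0.005]
ft_force: [-0.4, -1.0, 0.1]
width: 0.0598
```

Run:
```python
from h import *
m,im=snap('wrist','w19')
print(st()[1])
for th in ('cassette_a','hex_key_a'):
        for d in manip.landmark_of(th,'wrist')[:3]:
            print(th,round(d['p'],2),np.round(d['at'],1),onz(m,d['at'],0).round(4))
np.savez('w19.npz',view=m['view'])
```

```text
[0.5551867  0.40829888 0.13810633]
cassette_a 0.82 [328.3 152.7] [0.5574 0.4403 0.    ]
hex_key_a 0.78 [256.8 148.7] [0.4847 0.4473 0.    ]
```

View pics/w19.png

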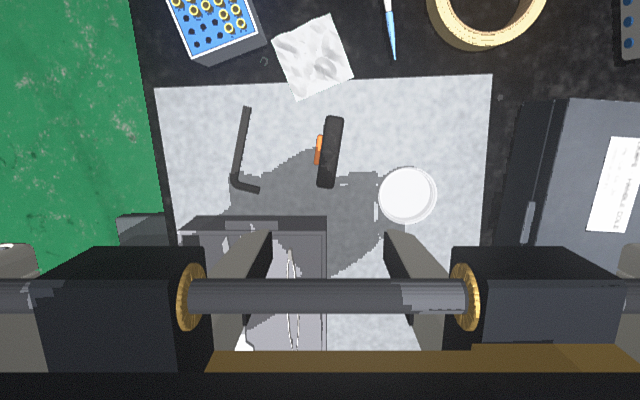

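Run:
```python
from h import *
d=np.load('w19.npz'); m=manip.camera_model('wrist'); m['view']=d['view']
im=cv2.imread('pics/w19.png'); cv2.imwrite('pics/w19z.png',cv2.resize(im[95:205,220:360],None,fx=5,fy=5,interpolation=cv2.INTER_CUBIC))
```

```text
(no output)
```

View pics/w19z.png

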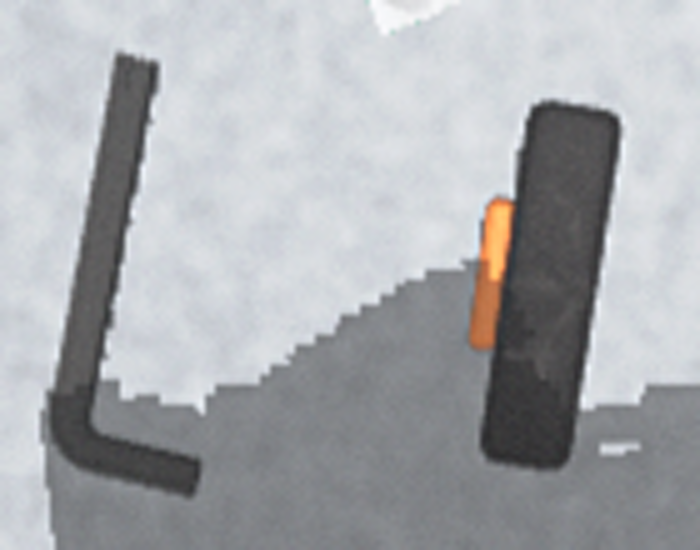

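Run:
```python
from h import *
d=np.load('w19.npz'); m=manip.camera_model('wrist'); m['view']=d['view']
C=[onz(m,u,.026) for u in ((327,115.6),(344,117.6),(316.4,186),(334,188.6))]
for i in C: print(i.round(4))
c=sum(C)/4; v=C[0]+C[1]-C[2]-C[3]; print('body centre',c.round(4),'len',np.linalg.norm(v)/2,'w',np.linalg.norm(C[1]-C[0]),'yaw',np.degrees(np.arctan2(-v[0],v[1])))
A,B=onz(m,(247.4,106.4),.009),onz(m,(234.4,179),.009); v=A-B
print('hex',A.round(4),B.round(4),np.linalg.norm(v),np.degrees(np.arctan2(-v[0],v[1])))
go([c[0],c[1],.1],np.degrees(np.arctan2(-(C[0]+C[1]-C[2]-C[3])[0],(C[0]+C[1]-C[2]-C[3])[1])))
```

```text
[0.5577 0.477  0.026 ]
[0.5733 0.4746 0.026 ]
[0.5448 0.4114 0.026 ]
[0.5617 0.4082 0.026 ]
body centre [0.5594 0.4428 0.026 ] len 0.06712965761804063 w 0.015744002763287485 yaw -10.498479998621743
hex [0.4814 0.4887 0.009 ] [0.4611 0.4185 0.009 ] 0.07314922245649692 -16.10792314905184
tip z 0.1727 tray xy [0.0702 0.2393]
pos [0.5556 0.4083 0.139 ] jawyaw -2.3 w 0.0602 t 33.95 F [0.2 0.1 0.5] j6 0.61
world d [ 0.0038  0.0345 -0.0727] tool shift mm [34.6  2.4 72.7] turn deg [-0.04  0.03  8.17] min rows 2.0
```

Request:
jog_arm([
  [[0.045,0.0173,0.0012,0.02,0,0,0],[0.045,0.0173,0.0012,0.02,0,0,0],[0.045,0,0,0.02,0,0,4.0],[0.045,0,0,0.02,0,0,4.17],[0.045,0,0,0.02,0,0,0],[0.045,0,0,0,0,0,0],[0.045,0,0,0,0,0,0],[0.045,0,0,0,0,0,0]],
])

```text
t: 34.62
eef_pos: [0.5602, 0.4439, 0.0408]
tool_rot: [2.414, 2.01, 0.003]
ft_force: [0.2, 0.2, 0.7]
width: 0.0449
```

Run:
```python
from h import *
m,im=snap('wrist','w20')
go([.5594,.4428,.0135],-10.5)
```

```text
tip z 0.0748 tray xy [0.0736 0.2753]
pos [0.5604 0.4442 0.0411] jawyaw -10.4 w 0.0451 t 34.67 F [ 0.1 -0.4 -0.1] j6 0.79
world d [-0.001  -0.0014 -0.0613] tool shift mm [-1.6 -0.9 61.3] turn deg [ 0.1  -0.1   0.05] min rows 2.0
```

View pics/w20.png

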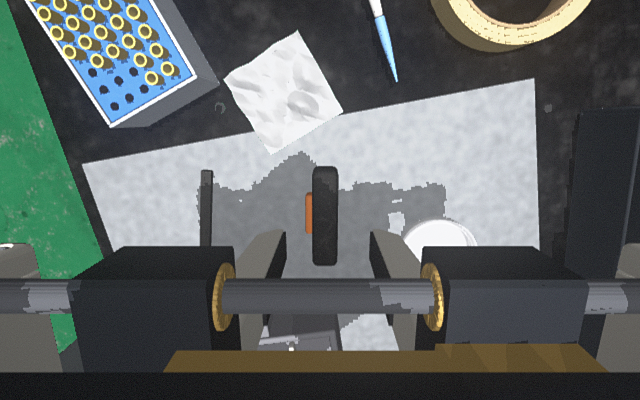

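Request:
jog_arm([
  [[0.04,-0.0015,-0.001,0.02,0,0,0],[0.04,0,0,0.02,0,0,0],[0.04,0,0,0.013,0,0,0],[0.04,0,0,0.006,0,0,0],[0.04,0,0,0.0015,0,0,0],[0.04,0,0,0,0,0,0],[0.04,0,0,0,0,0,0],[0.04,0,0,0,0,0,0]],
])

```text
t: 35.33
eef_pos: [0.5589, 0.4431, -0.0201]
tool_rot: [2.414, 2.01, 0.003]
ft_force: [-0.8, -0.7, 1.2]
width: 0.04
```

Tip 13.6 mm: good. Close.

Request:
jog_arm([
  [[0.0,0,0,0,0,0,0],[0.0,0,0,0,0,0,0],[0.0,0,0,0,0,0,0],[0.0,0,0,0,0,0,0],[0.0,0,0,0,0,0,0],[0.0,0,0,0,0,0,0],[0.0,0,0,0,0,0,0]],
])

```text
t: 35.92
eef_pos: [0.5583, 0.4427, -0.0212]
tool_rot: [2.414, 2.01, 0.0]
ft_force: [-0.6, -0.2, 2.8]
width: 0.0176
```

Request:
jog_arm([
  [[0.0,0,0,-0.01,0,0,0],[0.0,0,0,-0.025,0,0,0],[0.0,0,0,-0.025,0,0,0],[0.0,0,0,-0.025,0,0,0],[0.0,0,0,-0.02,0,0,0],[0.0,0,0,0,0,0,4.1],[0.0,0,0,0,0,0,-4.1],[0.0,0,0,0,0,0,0]],
])

```text
t: 36.58
eef_pos: [0.5584, 0.4428, 0.0847]
tool_rot: [2.411, 2.014, 0.001]
ft_force: [0.3, -0.2, -0.9]
width: 0.0182
```

Run:
```python
from h import *
m,im=snap('wrist','w21')
go(tw(-.028,-.036,.12),-2.27)
```

```text
tip z 0.1179 tray xy [0.0715 0.2737]
pos [0.5582 0.4426 0.0842] jawyaw -10.5 w 0.0177 t 36.63 F [ 0.8 -0.5 -0.3] j6 0.79
world d [-0.1117 -0.3055  0.0021] tool shift mm [-320.7  -54.4   -2.2] turn deg [ 0.01 -0.01 -8.18] min rows 8.0
```

View pics/w21.png

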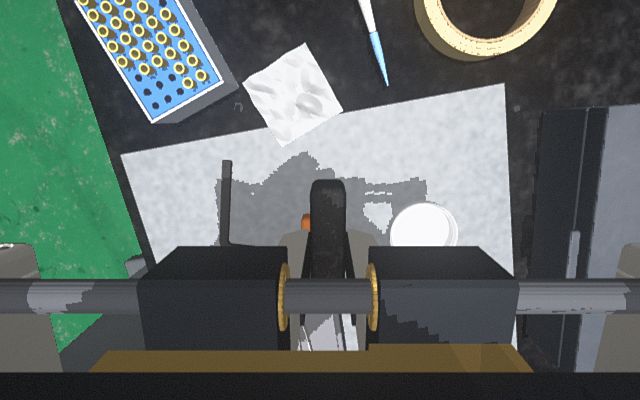

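Request:
jog_arm([
  [[0.0,0,0,0,0,0,-4.0],[0.0,0,0,0,0,0,-4.18],[0.0,-0.015,-0.005,0,0,0,0],[0.0,-0.03,-0.01,0,0,0,0],[0.0,-0.03,-0.01,0,0,0,0],[0.0,-0.03,-0.01,0,0,0,0],[0.0,-0.03,-0.01,0,0,0,0],[0.0,-0.03,-0.01,0,0,0,0],[0.0,-0.03,-0.01,0,0,0,0],[0.0,-0.03,-0.01,0,0,0,0]],
])

```text
t: 37.47
eef_pos: [0.4736, 0.2195, 0.0838]
tool_rot: [2.266, 2.176, 0.0]
ft_force: [2.1, 1.0, 0.4]
width: 0.0177
```

Request:
jog_arm([
  [[0.0,-0.03,-0.01,0,0,0,0],[0.0,-0.03,-0.01,0,0,0,0],[0.0,-0.0247,-0.0045,0,0,0,0],[0.0,0,0,0,0,0,0],[0.0,0,0,0,0,0,0],[0.0,0,0,0,0,0,0]],
])

```text
t: 37.97
eef_pos: [0.4471, 0.1375, 0.0839]
tool_rot: [2.266, 2.176, 0.001]
ft_force: [-0.1, -0.7, -0.3]
width: 0.0177
```

Run:
```python
from h import *
m,im=snap('wrist','w22')
go(tw(-.028,-.036,.0257),-2.27)
```

```text
tip z 0.1175 tray xy [-0.0276 -0.0354]
pos [0.4471 0.1377 0.0838] jawyaw -2.3 w 0.0177 t 38.02 F [-0.3  0.4 -1. ] j6 0.24
world d [-0.0005 -0.0006 -0.0918] tool shift mm [-0.7 -0.5 91.8] turn deg [ 0.03 -0.01 -0.01] min rows 3.0
```

View pics/w22.png

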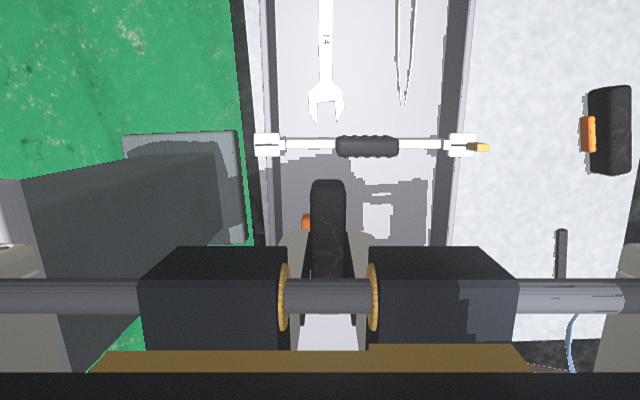

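Request:
jog_arm([
  [[0.0,-0.0005,-0.0005,0.015,0,0,0],[0.0,0,0,0.025,0,0,0],[0.0,0,0,0.025,0,0,0],[0.0,0,0,0.015,0,0,0],[0.0,0,0,0.006,0,0,0],[0.0,0,0,0.003,0,0,0],[0.0,0,0,0,0,0,0],[0.0,0,0,0,0,0,0],[0.0,0,0,0,0,0,0]],
])

```text
t: 38.77
eef_pos: [0.4468, 0.1369, -0.0045]
tool_rot: [2.264, 2.177, 0.002]
ft_force: [-0.3, 0.4, -0.5]
width: 0.0177
```

Request:
jog_arm([
  [[0.0,0,0,0.001,0,0,0],[0.0,0,0,0.001,0,0,0],[0.0,0,0,0,0,0,0]],
])

```text
t: 39.02
eef_pos: [0.4462, 0.1366, -0.0072]
tool_rot: [2.265, 2.177, 0.0]
ft_force: [-0.2, -0.4, -0.1]
width: 0.0181
```

Request:
jog_arm([
  [[0.0,0,0,0.001,0,0,0],[0.0,0,0,0.001,0,0,0],[0.0,0,0,0,0,0,0]],
])

```text
t: 39.27
eef_pos: [0.4462, 0.1366, -0.0092]
tool_rot: [2.265, 2.177, 0.0]
ft_force: [-1.1, -0.2, 2.7]
width: 0.0175
```

Request:
jog_arm([
  [[0.0,0,0,0.0005,0,0,0],[0.0,0,0,0,0,0,0]],
])

```text
t: 39.43
eef_pos: [0.4462, 0.1366, -0.0093]
tool_rot: [2.265, 2.177, 0.0]
ft_force: [-3.9, -1.0, 12.5]
width: 0.0177
```

Request:
jog_arm([
  [[0.027,0,0,-0.0005,0,0,0],[0.027,0,0,0,0,0,0],[0.027,0,0,0,0,0,0],[0.027,0,0,-0.02,0,0,0],[0.027,0,0,-0.035,0,0,0],[0.045,0,0,-0.04,0,0,0],[0.045,0,0.03,-0.03,0,0,0],[0.045,0,0.04,0,0,0,0],[0.045,0,0.04,0,0,0,0],[0.045,0,0.04,0,0,0,0]],
])

```text
t: 40.27
eef_pos: [0.5973, 0.1306, 0.1158]
tool_rot: [2.264, 2.177, 0.002]
ft_force: [-0.2, 0.1, 0.6]
width: 0.0448
```

Request:
jog_arm([
  [[0.045,0,0.04,0,0,0,0],[0.045,0.01,0.035,0,0,0,0],[0.045,0,0,0,0,0,0],[0.045,0,0,0,0,0,0],[0.045,0,0,0,0,0,0],[0.045,0,0,0,0,0,0]],
])

```text
t: 40.77
eef_pos: [0.6697, 0.1377, 0.1151]
tool_rot: [-2.264, -2.177, 0.001]
ft_force: [-0.6, -0.2, 0.8]
width: 0.0451
```

Run:
```python
from h import *
m,im=snap('wrist','w23')
print(st()[1])
for th in ('cassette_a','hex_key_a'):
        for d in manip.landmark_of(th,'wrist')[:3]:
            print(th,round(d['p'],2),np.round(d['at'],1),onz(m,d['at'],0).round(4))
np.savez('w23.npz',view=m['view'])
im=cv2.imread('pics/w23.png'); cv2.imwrite('pics/w23z.png',cv2.resize(im[80:240,260:460],None,fx=4,fy=3.7,interpolation=cv2.INTER_CUBIC))
```

```text
[0.66982859 0.13772191 0.11541991]
cassette_a 0.89 [329.2 142.6] [0.6736 0.1815 0.    ]
cassette_a 0.81 [ 88.5 199.4] [0.4333 0.1354 0.    ]
hex_key_a 0.84 [333.4 262.1] [0.6732 0.0587 0.    ]
```

View pics/w23.png

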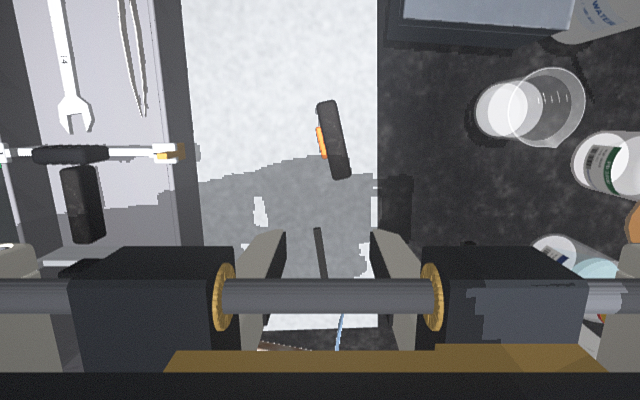

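View pics/w23z.png

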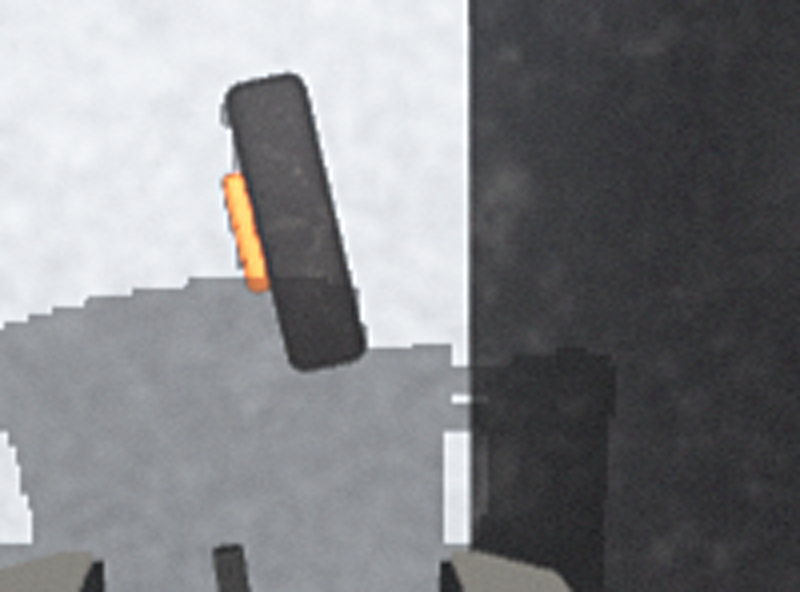

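Run:
```python
from h import *
d=np.load('w23.npz'); m=manip.camera_model('wrist'); m['view']=d['view']
C=[onz(m,(260+x/4,80+y/3.7),.026) for x,y in ((226,85),(303,72),(290,372),(367,352))]
c=sum(C)/4; v=C[0]+C[1]-C[2]-C[3]; yaw=np.degrees(np.arctan2(-v[0],v[1])); print('body centre',c.round(4),'len',np.linalg.norm(v)/2,'w',np.linalg.norm(C[1]-C[0]),'yaw',yaw)
go([c[0],c[1],.07],yaw)
```

```text
body centre [0.6781 0.1849 0.026 ] len 0.06713546436731245 w 0.016502792008514008 yaw 9.945739283046724
tip z 0.1494 tray xy [ 0.1954 -0.0265]
pos [0.6702 0.1378 0.1157] jawyaw -2.3 w 0.045 t 40.92 F [-0.5 -0.1 -0.3] j6 0.17
world d [ 0.0079  0.0472 -0.0794] tool shift mm [47.4  6.  79.4] turn deg [ 1.00e-02 -0.00e+00 -1.22e+01] min rows 3.0
```

Request:
jog_arm([
  [[0.04,0.0237,0.003,0.01,0,0,0],[0.04,0.0237,0.003,0.02,0,0,-4.0],[0.04,0,0,0.02,0,0,-4.1],[0.04,0,0,0.02,0,0,-4.1],[0.04,0,0,0.01,0,0,0],[0.04,0,0,0,0,0,0],[0.04,0,0,0,0,0,0],[0.04,0,0,0,0,0,0]],
])

```text
t: 41.58
eef_pos: [0.6794, 0.1848, 0.0368]
tool_rot: [2.022, 2.403, 0.003]
ft_force: [0.4, -0.4, 0.2]
width: 0.0398
```

Run:
```python
from h import *
m,im=snap('wrist','w24')
go([.6781,.1849,.0135],9.95)
```

```text
tip z 0.0705 tray xy [0.2028 0.0209]
pos [0.6795 0.1848 0.0368] jawyaw 9.8 w 0.0401 t 41.63 F [ 1.2 -0.3 -0.2] j6 0.03
world d [-0.0014  0.0001 -0.057 ] tool shift mm [ 0.3 -1.5 57. ] turn deg [ 0.13 -0.   -0.1 ] min rows 2.0
```

View pics/w24.png

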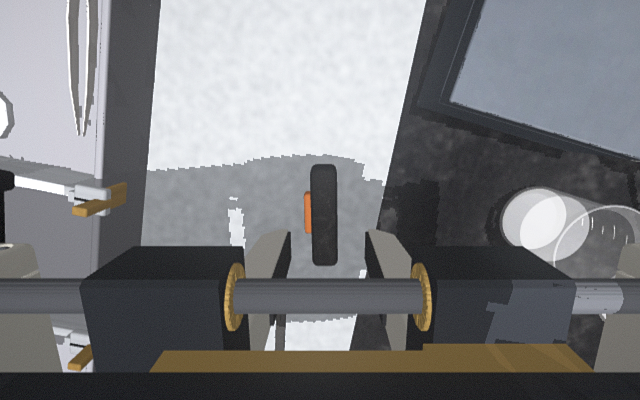

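Request:
jog_arm([
  [[0.04,0,-0.002,0.02,0,0,0],[0.04,0,0,0.02,0,0,0],[0.04,0,0,0.01,0,0,0],[0.04,0,0,0.005,0,0,0],[0.04,0,0,0.002,0,0,0],[0.04,0,0,0,0,0,0],[0.04,0,0,0,0,0,0],[0.04,0,0,0,0,0,0]],
])

```text
t: 42.3
eef_pos: [0.6773, 0.1847, -0.0208]
tool_rot: [2.02, 2.405, 0.002]
ft_force: [-0.2, -0.5, 0.7]
width: 0.0401
```

Request:
jog_arm([
  [[0.0,0,0,0,0,0,0],[0.0,0,0,0,0,0,0],[0.0,0,0,0,0,0,0],[0.0,0,0,0,0,0,0],[0.0,0,0,0,0,0,0],[0.0,0,0,0,0,0,0],[0.0,0,0,0,0,0,0]],
])

```text
t: 42.88
eef_pos: [0.6767, 0.1846, -0.0217]
tool_rot: [2.021, 2.405, 0.0]
ft_force: [-0.8, -0.3, 1.6]
width: 0.0175
```

Request:
jog_arm([
  [[0.0,0,0,-0.01,0,0,0],[0.0,0,0,-0.025,0,0,0],[0.0,0,0,-0.025,0,0,0],[0.0,0,0,-0.025,0,0,0],[0.0,0,0,-0.02,0,0,0],[0.0,0,0,0,0,0,4.0],[0.0,0,0,0,0,0,4.1],[0.0,0,0,0,0,0,4.1],[0.0,0,0,0,0,0,0],[0.0,0,0,0,0,0,0]],
])

```text
t: 43.72
eef_pos: [0.6767, 0.1845, 0.0835]
tool_rot: [2.262, 2.18, 0.0]
ft_force: [0.1, -0.8, -0.5]
width: 0.0177
```

Run:
```python
from h import *
m,im=snap('wrist','w25')
go(tw(.03,-.036,.12),-2.27)
```

```text
tip z 0.1171 tray xy [0.2    0.0205]
pos [0.6767 0.1846 0.0834] jawyaw -2.1 w 0.0177 t 43.77 F [-0.2  0.3 -0.4] j6 0.24
world d [-0.1721 -0.0497  0.0029] tool shift mm [ -56.1 -170.2   -2.9] turn deg [ 0.01 -0.    0.15] min rows 5.0
```

View pics/w25.png

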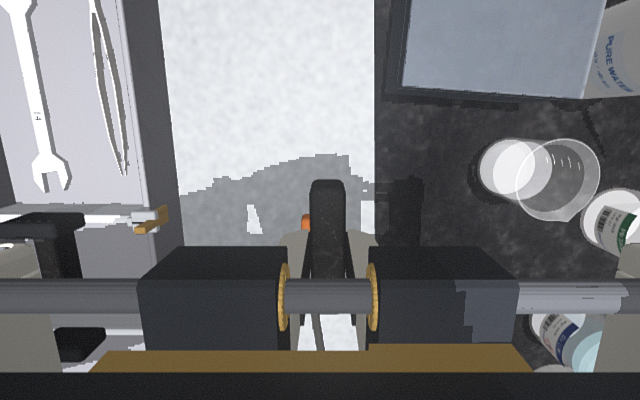

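Request:
jog_arm([
  [[0.0,-0.005,-0.015,0,0,0,0.15],[0.0,-0.01,-0.03,0,0,0,0],[0.0,-0.01,-0.03,0,0,0,0],[0.0,-0.01,-0.03,0,0,0,0],[0.0,-0.01,-0.03,0,0,0,0],[0.0,-0.008,-0.025,0,0,0,0],[0.0,-0.0035,-0.01,0,0,0,0],[0.0,0,0,0,0,0,0],[0.0,0,0,0,0,0,0],[0.0,0,0,0,0,0,0]],
])

```text
t: 44.6
eef_pos: [0.5057, 0.1355, 0.0835]
tool_rot: [2.266, 2.175, 0.002]
ft_force: [0.5, 0.2, -0.5]
width: 0.0174
```

Run:
```python
from h import *
m,im=snap('wrist','w26')
go(tw(.03,-.036,.0257),-2.27)
```

```text
tip z 0.117 tray xy [ 0.031  -0.0353]
pos [0.5056 0.1355 0.0833] jawyaw -2.4 w 0.018 t 44.65 F [ 0.6 -0.   0.2] j6 0.21
world d [-0.001  -0.0006 -0.0913] tool shift mm [-0.7 -1.1 91.3] turn deg [ 0.05 -0.01 -0.1 ] min rows 3.0
```

View pics/w26.png

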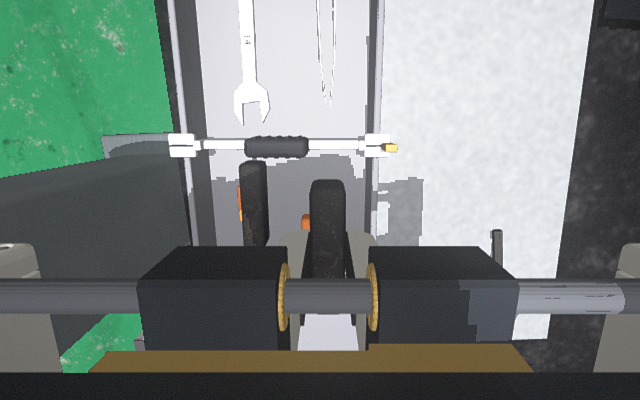

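Request:
jog_arm([
  [[0.0,-0.0005,-0.001,0.015,0,0,0],[0.0,0,0,0.025,0,0,0],[0.0,0,0,0.025,0,0,0],[0.0,0,0,0.015,0,0,0],[0.0,0,0,0.006,0,0,0],[0.0,0,0,0.003,0,0,0],[0.0,0,0,0.001,0,0,0],[0.0,0,0,0,0,0,0],[0.0,0,0,0,0,0,0],[0.0,0,0,0,0,0,0]],
])

```text
t: 45.48
eef_pos: [0.504, 0.1349, -0.0061]
tool_rot: [2.267, 2.174, 0.002]
ft_force: [0.2, 0.4, -0.5]
width: 0.0177
```

Request:
jog_arm([
  [[0.0,0,0,0.001,0,0,0],[0.0,0,0,0.001,0,0,0],[0.0,0,0,0.0005,0,0,0],[0.0,0,0,0,0,0,0]],
])

```text
t: 45.82
eef_pos: [0.5034, 0.1348, -0.0094]
tool_rot: [-2.268, -2.174, 0.0]
ft_force: [-0.3, 0.5, -0.3]
width: 0.0178
```

Request:
jog_arm([
  [[0.0,0,0,0.001,0,0,0],[0.0,0,0,0,0,0,0]],
])

```text
t: 45.98
eef_pos: [0.5035, 0.1348, -0.0098]
tool_rot: [2.268, 2.174, 0.0]
ft_force: [-2.5, -1.6, 9.7]
width: 0.0175
```

Request:
jog_arm([
  [[0.027,0,0,-0.0005,0,0,0],[0.027,0,0,0,0,0,0],[0.027,0,0,0,0,0,0],[0.027,0,0,-0.02,0,0,0],[0.027,0,0,-0.035,0,0,0],[0.045,0,0,-0.04,0,0,0],[0.045,-0.02,0.03,-0.025,0,0,0],[0.045,-0.022,0.033,0,0,0,0],[0.045,-0.022,0.033,0,0,0,0],[0.045,-0.022,0.033,0,0,0,0]],
])

```text
t: 46.82
eef_pos: [0.6287, 0.0433, 0.1095]
tool_rot: [2.267, 2.174, 0.001]
ft_force: [-0.1, 0.5, 0.1]
width: 0.0448
```

Request:
jog_arm([
  [[0.045,-0.022,0.033,0,0,0,0],[0.045,-0.01,0.01,0,0,0,0],[0.045,0,0,0,0,0,0],[0.045,0,0,0,0,0,0],[0.045,0,0,0,0,0,0]],
])

```text
t: 47.23
eef_pos: [0.668, 0.0115, 0.1086]
tool_rot: [-2.267, -2.174, 0.001]
ft_force: [0.0, 0.3, 0.3]
width: 0.0451
```

Run:
```python
from h import *
m,im=snap('wrist','w27')
print(st()[1])
for th in ('hex_key_a',):
        for d in manip.landmark_of(th,'wrist')[:3]:
            print(th,round(d['p'],2),np.round(d['at'],1),onz(m,d['at'],0).round(4))
np.savez('w27.npz',view=m['view'])
im=cv2.imread('pics/w27.png'); cv2.imwrite('pics/w27z.png',cv2.resize(im[80:240,240:440],None,fx=4,fy=3.7,interpolation=cv2.INTER_CUBIC))
```

```text
[0.66800785 0.01168874 0.10885012]
hex_key_a 0.63 [330.2 139.2] [0.673  0.0588 0.    ]
```

View pics/w27.png

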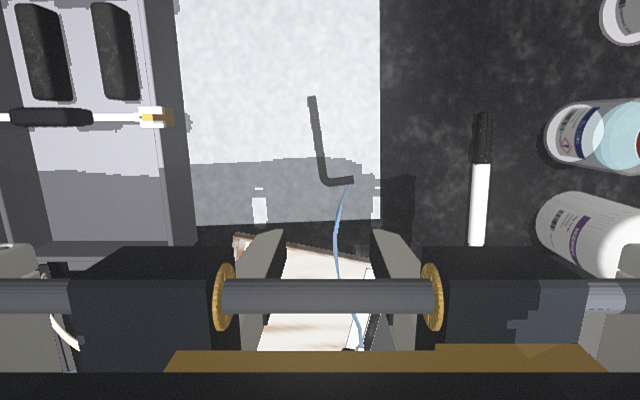

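View pics/w27z.png

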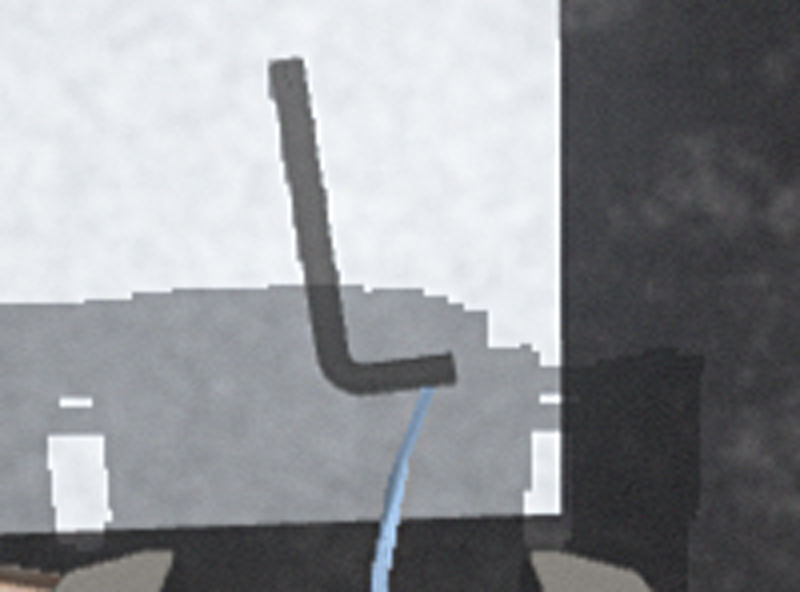

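Run:
```python
from h import *
d=np.load('w27.npz'); m=manip.camera_model('wrist'); m['view']=d['view']
A,B=onz(m,(311.75,96.3),.009),onz(m,(320.2,150.3),.009); v=(A-B)/np.linalg.norm(A-B); yaw=np.degrees(np.arctan2(-v[0],v[1]))
G=A-.045*v; print(A,B,yaw,G)
S=onz(m,(240+350/4,80+380/3.7),.009); print('corner dist',np.linalg.norm(A-S))
go([G[0],G[1],.07],yaw)
```

```text
[0.65838941 0.09688222 0.009     ] [0.66352795 0.0498385  0.009     ] 6.23364853860136 [0.66327565 0.05214829 0.009     ]
corner dist 0.07790422125400755
tip z 0.1427 tray xy [ 0.1983 -0.1525]
pos [0.6681 0.0117 0.109 ] jawyaw -2.3 w 0.0451 t 47.33 F [0.1 0.5 0.2] j6 -0.01
world d [-0.0048  0.0404 -0.0727] tool shift mm [40.2 -6.5 72.7] turn deg [-0.02 -0.01 -8.58] min rows 2.0
```

Request:
jog_arm([
  [[0.032,0.02,-0.0033,0.015,0,0,0],[0.032,0.0202,-0.0032,0.02,0,0,-4.3],[0.032,0,0,0.02,0,0,-4.3],[0.032,0,0,0.0177,0,0,0],[0.032,0,0,0,0,0,0],[0.032,0,0,0,0,0,0],[0.032,0,0,0,0,0,0]],
])

```text
t: 47.92
eef_pos: [0.6646, 0.0514, 0.0376]
tool_rot: [2.098, 2.337, 0.002]
ft_force: [0.3, -0.9, 0.5]
width: 0.0319
```

Run:
```python
from h import *
m,im=snap('wrist','w28')
go([.6633,.0521,.0018],6.2)
```

```text
tip z 0.0715 tray xy [ 0.1934 -0.1132]
pos [0.6648 0.0513 0.0378] jawyaw 6.2 w 0.0325 t 47.97 F [0.2 0.2 0.1] j6 -0.1
world d [-0.0015  0.0008 -0.0697] tool shift mm [ 1.  -1.5 69.7] turn deg [ 0.12  0.01 -0.03] min rows 2.0
```

View pics/w28.png

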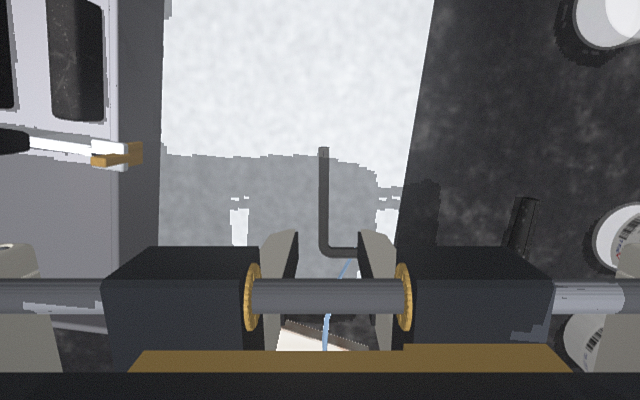

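Request:
jog_arm([
  [[0.032,0.001,-0.0015,0.02,0,0,0],[0.032,0,0,0.025,0,0,0],[0.032,0,0,0.015,0,0,0],[0.032,0,0,0.006,0,0,0],[0.032,0,0,0.003,0,0,0],[0.032,0,0,0,0,0,0],[0.032,0,0,0,0,0,0],[0.032,0,0,0,0,0,0]],
])

```text
t: 48.63
eef_pos: [0.6633, 0.0519, -0.0316]
tool_rot: [2.097, 2.337, 0.002]
ft_force: [-0.2, -0.5, 0.5]
width: 0.0323
```

Request:
jog_arm([
  [[0.0,0,0,0,0,0,0],[0.0,0,0,0,0,0,0],[0.0,0,0,0,0,0,0],[0.0,0,0,0,0,0,0],[0.0,0,0,0,0,0,0],[0.0,0,0,0,0,0,0],[0.0,0,0,0,0,0,0]],
])

```text
t: 49.22
eef_pos: [0.6626, 0.052, -0.0327]
tool_rot: [2.098, 2.338, 0.0]
ft_force: [-1.0, -0.1, 2.1]
width: 0.0067
```

Request:
jog_arm([
  [[0.0,0,0,-0.01,0,0,0],[0.0,0,0,-0.025,0,0,0],[0.0,0,0,-0.025,0,0,0],[0.0,0,0,-0.03,0,0,0],[0.0,0,0,-0.02,0,0,0],[0.0,0,0,0,0,0,4.3],[0.0,0,0,0,0,0,4.2],[0.0,0,0,0,0,0,0],[0.0,0,0,0,0,0,0]],
])

```text
t: 49.97
eef_pos: [0.6624, 0.052, 0.0776]
tool_rot: [2.263, 2.179, 0.0]
ft_force: [-0.5, -0.1, 0.0]
width: 0.0066
```

Run:
```python
from h import *
m,im=snap('wrist','w29')
go(tw(.02,-.138,.12),-2.27)
```

```text
tip z 0.111 tray xy [ 0.1909 -0.1126]
pos [0.6623 0.0519 0.0773] jawyaw -2.2 w 0.0068 t 50.02 F [-0.1 -0.1  0.1] j6 0.05
world d [-0.1718 -0.0186  0.009 ] tool shift mm [ -25.1 -171.    -9. ] turn deg [-0.01  0.    0.1 ] min rows 5.0
```

View pics/w29.png

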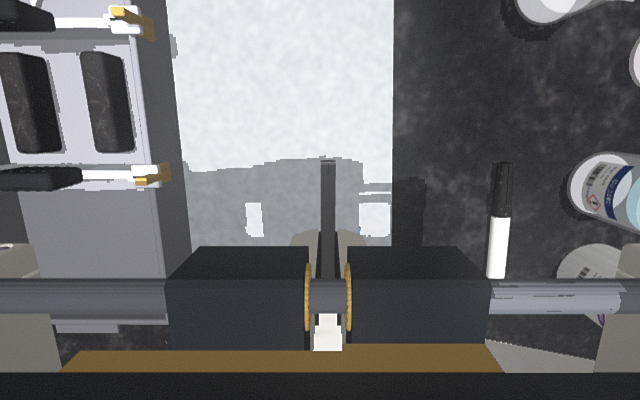

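Request:
jog_arm([
  [[0.0,-0.003,-0.015,-0.003,0,0,0.1],[0.0,-0.006,-0.03,-0.003,0,0,0],[0.0,-0.006,-0.03,0,0,0,0],[0.0,-0.006,-0.03,0,0,0,0],[0.0,-0.006,-0.03,0,0,0,0],[0.0,-0.005,-0.023,0,0,0,0],[0.0,-0.0024,-0.011,0,0,0,0],[0.0,0,0,0,0,0,0],[0.0,0,0,0,0,0,0],[0.0,0,0,0,0,0,0]],
])

```text
t: 50.85
eef_pos: [0.4933, 0.0247, 0.0834]
tool_rot: [2.266, 2.175, 0.001]
ft_force: [-0.3, -0.7, -0.1]
width: 0.0067
```

Run:
```python
from h import *
m,im=snap('wrist','w30')
go(tw(.022,-.147,.014),-2.27)
```

```text
tip z 0.117 tray xy [ 0.0231 -0.1464]
pos [0.4933 0.0248 0.0833] jawyaw -2.4 w 0.0066 t 50.9 F [ 0.6 -0.7 -0.2] j6 -0.0
world d [-0.0011 -0.0005 -0.103 ] tool shift mm [ -0.6  -1.1 103. ] turn deg [ 0.04 -0.   -0.1 ] min rows 3.0
```

View pics/w30.png

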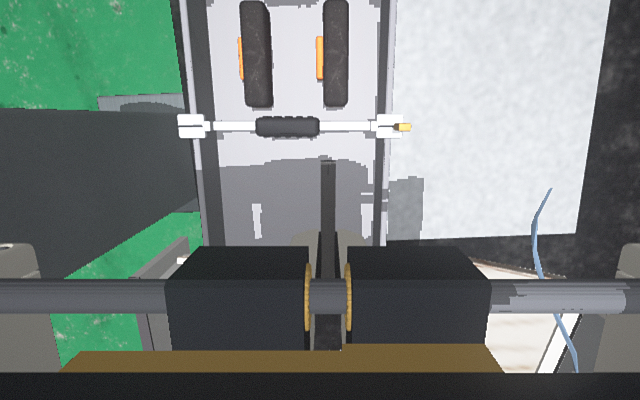

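Request:
jog_arm([
  [[0.0,-0.0005,-0.001,0.015,0,0,0],[0.0,0,0,0.03,0,0,0],[0.0,0,0,0.03,0,0,0],[0.0,0,0,0.015,0,0,0],[0.0,0,0,0.007,0,0,0],[0.0,0,0,0.003,0,0,0],[0.0,0,0,0.001,0,0,0],[0.0,0,0,0,0,0,0],[0.0,0,0,0,0,0,0],[0.0,0,0,0,0,0,0]],
])

```text
t: 51.73
eef_pos: [0.4918, 0.0242, -0.017]
tool_rot: [2.267, 2.174, 0.002]
ft_force: [0.4, 0.9, -0.4]
width: 0.0069
```

Request:
jog_arm([
  [[0.0,0,0,0.001,0,0,0],[0.0,0,0,0.001,0,0,0],[0.0,0,0,0,0,0,0]],
])

```text
t: 51.98
eef_pos: [0.4912, 0.0242, -0.0198]
tool_rot: [2.268, 2.174, 0.0]
ft_force: [0.0, -0.2, 0.1]
width: 0.0065
```

Request:
jog_arm([
  [[0.0,0,0,0.001,0,0,0],[0.0,0,0,0,0,0,0]],
])

```text
t: 52.15
eef_pos: [0.4912, 0.0242, -0.0208]
tool_rot: [2.268, 2.174, 0.0]
ft_force: [-0.9, 0.6, 2.1]
width: 0.0068
```

Request:
jog_arm([
  [[0.0,0,0,0.0006,0,0,0],[0.0,0,0,0,0,0,0]],
])

```text
t: 52.32
eef_pos: [0.4913, 0.0242, -0.0209]
tool_rot: [2.268, 2.174, 0.0]
ft_force: [-2.7, 0.9, 9.7]
width: 0.0065
```

Request:
jog_arm([
  [[0.02,0,0,0,0,0,0],[0.02,0,0,0,0,0,0],[0.02,0,0,0,0,0,0],[0.02,0,0,-0.02,0,0,0],[0.02,0,0,-0.035,0,0,0],[0.032,0,0,-0.04,0,0,0],[0.032,0,0,-0.03,0,0,0],[0.032,0.03,0,0,0,0,0],[0.032,0.038,0,0,0,0,0],[0.032,0.038,0,0,0,0,0]],
])

```text
t: 53.15
eef_pos: [0.4958, 0.131, 0.1042]
tool_rot: [2.269, 2.172, 0.002]
ft_force: [1.0, -0.3, 0.1]
width: 0.0319
```

Run:
```python
from h import *
print(st()[1]); snap('wrist','w31'); m,im=snap('scene','sc31')
```

```text
[0.49583031 0.1310448  0.10423532]
```

Request:
jog_arm([
  [[0.032,0.038,0,0,0,0,0],[0.032,0.038,0,0,0,0,0],[0.032,0.038,-0.004,0,0,0,0],[0.032,0.038,-0.004,0,0,0,0],[0.032,0.038,-0.004,0,0,0,0],[0.032,0.038,-0.004,0,0,0,0],[0.032,0.03,-0.01,0,0,0,0],[0.032,0,0,0,0,0,0],[0.032,0,0,0,0,0,0],[0.032,0,0,0,0,0,0]],
])

```text
t: 54.08
eef_pos: [0.4805, 0.388, 0.1032]
tool_rot: [2.268, 2.174, -0.002]
ft_force: [-0.2, -0.0, 0.2]
width: 0.032
```

Run:
```python
from h import *
m,im=snap('wrist','w32')
print(st()[1])
for th in ('hex_key_a',):
        for d in manip.landmark_of(th,'wrist')[:3]:
            print(th,round(d['p'],2),np.round(d['at'],1),onz(m,d['at'],0).round(4))
np.savez('w32.npz',view=m['view'])
```

```text
[0.4807553  0.38773905 0.10336159]
hex_key_a 0.86 [328.9 129.6] [0.4848 0.4442 0.    ]
```

View pics/w32.png

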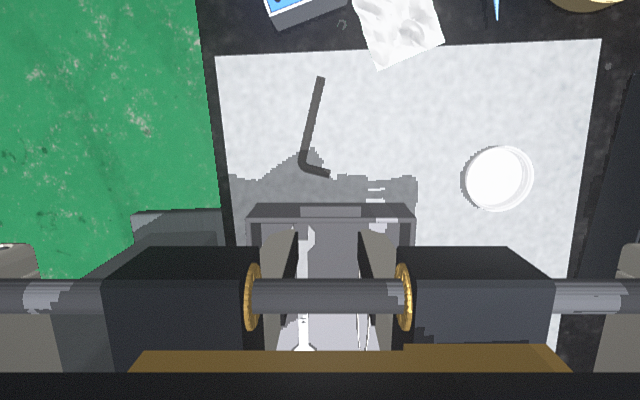

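View pics/w31.png

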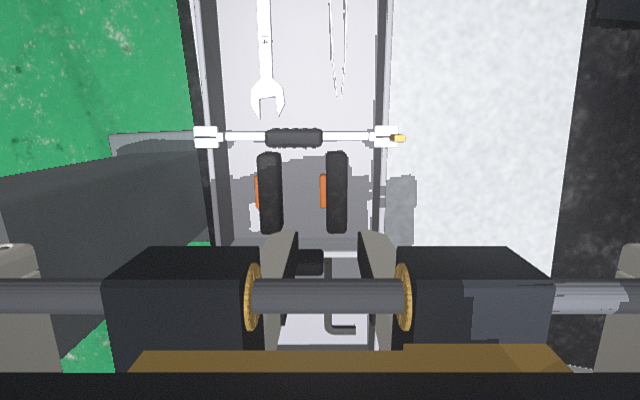

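Run:
```python
import cv2
im=cv2.imread('pics/w32.png'); cv2.imwrite('pics/w32z.png',cv2.resize(im[65:185,270:370],None,fx=5,fy=5,interpolation=cv2.INTER_CUBIC))
```

```text
(no output)
```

View pics/w32z.png

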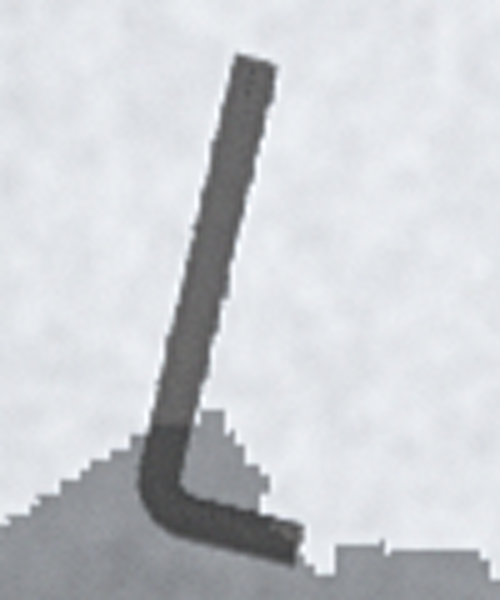

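Run:
```python
from h import *
d=np.load('w32.npz'); m=manip.camera_model('wrist'); m['view']=d['view']
A,B=onz(m,(321,76.6),.009),onz(m,(304.4,147),.009); v=(A-B)/np.linalg.norm(A-B); yaw=np.degrees(np.arctan2(-v[0],v[1]))
G=A-.045*v; print(A,B,yaw,G)
go([G[0],G[1],.07],yaw)
```

```text
[0.47993225 0.4886085  0.009     ] [0.46241361 0.43038536 0.009     ] -16.745915327362138 [0.46696649 0.44551687 0.009     ]
tip z 0.1372 tray xy [-0.0036  0.2157]
pos [0.4809 0.3877 0.1035] jawyaw -2.5 w 0.0321 t 54.18 F [-0.2 -0.5  0.6] j6 0.65
world d [-0.0139  0.0578 -0.0672] tool shift mm [ 57.2 -16.4  67.2] turn deg [-1.000e-02  2.000e-02  1.426e+01] min rows 3.0
```

Request:
jog_arm([
  [[0.032,0.0286,-0.0082,0.01,0,0,0],[0.032,0.0286,-0.0082,0.01,0,0,4.3],[0.032,0,0,0.02,0,0,5.0],[0.032,0,0,0.0172,0,0,5.0],[0.032,0,0,0.01,0,0,0],[0.032,0,0,0,0,0,0],[0.032,0,0,0,0,0,0],[0.032,0,0,0,0,0,0]],
])

```text
t: 54.85
eef_pos: [0.4674, 0.4467, 0.0376]
tool_rot: [-2.519, -1.876, -0.002]
ft_force: [-0.1, -0.1, -0.7]
width: 0.032
```

Run:
```python
from h import *
m,im=snap('wrist','w33')
go([.467,.4455,.0018],-16.75)
```

```text
tip z 0.0714 tray xy [-0.0195  0.2743]
pos [0.4673 0.4469 0.0377] jawyaw -16.7 w 0.0322 t 54.9 F [0.4 0.2 0.3] j6 0.98
world d [-0.0003 -0.0014 -0.0696] tool shift mm [-1.5 -0.  69.6] turn deg [ 0.06 -0.09  0.09] min rows 2.0
```

View pics/w33.png

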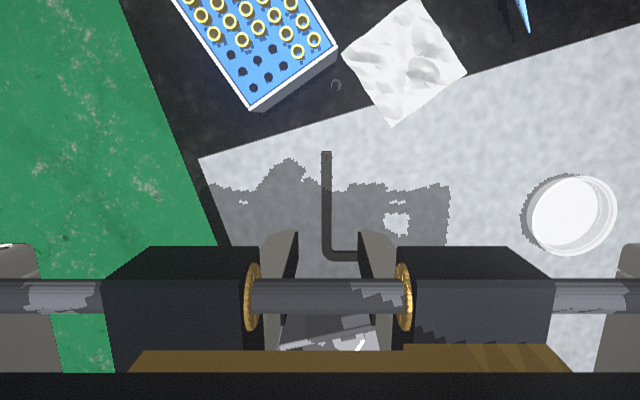

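Request:
jog_arm([
  [[0.032,-0.0015,0,0.02,0,0,0],[0.032,0,0,0.025,0,0,0],[0.032,0,0,0.015,0,0,0],[0.032,0,0,0.006,0,0,0],[0.032,0,0,0.003,0,0,0],[0.032,0,0,0,0,0,0],[0.032,0,0,0,0,0,0],[0.032,0,0,0,0,0,0]],
])

```text
t: 55.57
eef_pos: [0.4667, 0.4459, -0.0315]
tool_rot: [-2.52, -1.875, -0.003]
ft_force: [0.3, -0.0, 0.8]
width: 0.0319
```

Request:
jog_arm([
  [[0.0,0,0,0,0,0,0],[0.0,0,0,0,0,0,0],[0.0,0,0,0,0,0,0],[0.0,0,0,0,0,0,0],[0.0,0,0,0,0,0,0],[0.0,0,0,0,0,0,0],[0.0,0,0,0,0,0,0]],
])

```text
t: 56.15
eef_pos: [0.4661, 0.4455, -0.0325]
tool_rot: [2.521, 1.875, 0.0]
ft_force: [0.2, -0.3, 0.7]
width: 0.007
```

Request:
jog_arm([
  [[0.0,0,0,-0.01,0,0,0],[0.0,0,0,-0.025,0,0,0],[0.0,0,0,-0.03,0,0,0],[0.0,0,0,-0.035,0,0,0],[0.0,0,0,-0.02,0,0,0],[0.0,0,0,0,0,0,-4.5],[0.0,0,0,0,0,0,-5.0],[0.0,0,0,0,0,0,-5.0],[0.0,0,0,0,0,0,0],[0.0,0,0,0,0,0,0]],
])

```text
t: 56.98
eef_pos: [0.4661, 0.4454, 0.0878]
tool_rot: [2.267, 2.175, 0.0]
ft_force: [0.7, -1.0, 0.1]
width: 0.0072
```

Run:
```python
from h import *
m,im=snap('wrist','w34')
go(tw(-.033,-.147,.12),-2.27)
```

```text
tip z 0.1214 tray xy [-0.0208  0.2728]
pos [0.4661 0.4454 0.0877] jawyaw -2.4 w 0.0066 t 57.03 F [ 0.5  0.2 -0.2] j6 0.73
world d [-0.0288 -0.419  -0.0014] tool shift mm [-419.8  -11.4    1.3] turn deg [ 0.   -0.01 -0.11] min rows 11.0
```

View pics/w34.png

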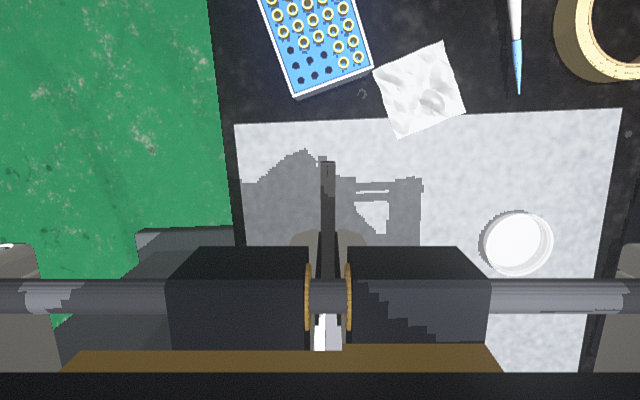

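Request:
jog_arm([
  [[0.0,-0.015,0,0,0,0,-0.1],[0.0,-0.033,0,0,0,0,0],[0.0,-0.033,0,0,0,0,0],[0.0,-0.033,-0.002,0,0,0,0],[0.0,-0.033,-0.002,0,0,0,0],[0.0,-0.033,-0.002,0,0,0,0],[0.0,-0.033,-0.002,0,0,0,0],[0.0,-0.033,-0.002,0,0,0,0],[0.0,-0.033,-0.0014,0,0,0,0],[0.0,-0.033,0,0,0,0,0]],
])

```text
t: 57.87
eef_pos: [0.4426, 0.1326, 0.0876]
tool_rot: [2.265, 2.177, 0.0]
ft_force: [0.5, -0.3, 0.4]
width: 0.0069
```

Request:
jog_arm([
  [[0.0,-0.033,0,0,0,0,0],[0.0,-0.033,0,0,0,0,0],[0.0,-0.03,0,0,0,0,0],[0.0,-0.0118,0,0,0,0,0],[0.0,0,0,0,0,0,0],[0.0,0,0,0,0,0,0],[0.0,0,0,0,0,0,0]],
])

```text
t: 58.45
eef_pos: [0.4393, 0.027, 0.0875]
tool_rot: [2.263, 2.179, 0.0]
ft_force: [0.3, 0.6, -1.0]
width: 0.0066
```

Run:
```python
from h import *
m,im=snap('wrist','w35')
go(tw(-.033,-.147,.014),-2.27)
```

```text
tip z 0.1211 tray xy [-0.031  -0.1462]
pos [0.4393 0.0272 0.0874] jawyaw -2.1 w 0.0067 t 58.5 F [ 0.4 -0.3 -0.1] j6 -0.01
world d [-0.0021 -0.0007 -0.1071] tool shift mm [ -0.8  -2.1 107.1] turn deg [ 0.   -0.01  0.16] min rows 3.0
```

View pics/w35.png

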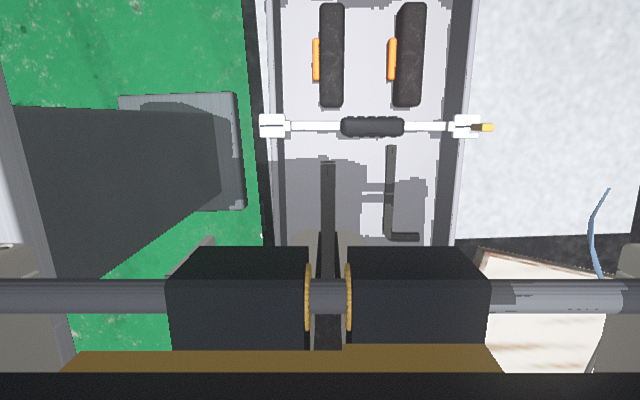

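Request:
jog_arm([
  [[0.0,-0.0005,-0.0015,0.015,0,0,0.15],[0.0,0,0,0.03,0,0,0],[0.0,0,0,0.03,0,0,0],[0.0,0,0,0.018,0,0,0],[0.0,0,0,0.008,0,0,0],[0.0,0,0,0.003,0,0,0],[0.0,0,0,0.001,0,0,0],[0.0,0,0,0,0,0,0],[0.0,0,0,0,0,0,0],[0.0,0,0,0,0,0,0]],
])

```text
t: 59.33
eef_pos: [0.4383, 0.0259, -0.0168]
tool_rot: [2.264, 2.176, 0.002]
ft_force: [-0.7, 0.9, -0.7]
width: 0.0068
```

Request:
jog_arm([
  [[0.0,0,0,0.001,0,0,0],[0.0,0,0,0.0005,0,0,0],[0.0,0,0,0,0,0,0]],
])

```text
t: 59.58
eef_pos: [0.4377, 0.0258, -0.019]
tool_rot: [2.265, 2.177, 0.0]
ft_force: [0.0, 0.2, -0.6]
width: 0.0069
```

Request:
jog_arm([
  [[0.0,0,0,0.001,0,0,0],[0.0,0,0,0.0005,0,0,0],[0.0,0,0,0,0,0,0]],
])

```text
t: 59.83
eef_pos: [0.4377, 0.0258, -0.0206]
tool_rot: [-2.265, -2.177, -0.0]
ft_force: [-0.2, -0.2, 3.0]
width: 0.0065
```

Request:
jog_arm([
  [[0.0,0,0,0.0006,0,0,0],[0.0,0,0,0,0,0,0]],
])

```text
t: 60.0
eef_pos: [0.4378, 0.0258, -0.0207]
tool_rot: [2.265, 2.177, 0.0]
ft_force: [-3.8, -1.5, 13.1]
width: 0.0067
```

Request:
jog_arm([
  [[0.018,0,0,0,0,0,0],[0.018,0,0,0,0,0,0],[0.018,0,0,0,0,0,0],[0.018,0,0,-0.02,0,0,0],[0.018,0,0,-0.035,0,0,0],[0.03,0,0,-0.04,0,0,0],[0.03,0,0,-0.04,0,0,0],[0.03,0.025,0,-0.03,0,0,0],[0.03,0.035,0,0,0,0,0],[0.03,0.035,0,0,0,0,0]],
])

```text
t: 60.83
eef_pos: [0.4425, 0.1218, 0.1458]
tool_rot: [2.265, 2.173, 0.006]
ft_force: [0.6, -0.7, -0.6]
width: 0.0302
```

Request:
jog_arm([
  [[0.03,0.035,-0.002,-0.01,0,0,6.5],[0.03,0,0,-0.03,0,0,7.0],[0.03,0,0,-0.03,0,0,7.0],[0.03,0,0,-0.02,0,0,7.0],[0.03,0,0,0,0,0,7.0],[0.03,0,0,0,0,0,7.0],[0.03,0,0,0,0,0,7.0],[0.03,0,0,0,0,0,7.0],[0.03,0,0,0,0,0,7.0],[0.03,0,0,0,0,0,7.0]],
])

```text
t: 61.67
eef_pos: [0.4407, 0.1548, 0.2333]
tool_rot: [3.103, 0.493, -0.001]
ft_force: [-0.1, -0.3, -0.1]
width: 0.0301
```

Request:
jog_arm([
  [[0.03,0,0,0,0,0,7.0],[0.03,0,0,0,0,0,7.0],[0.03,0,0,0,0,0,6.5],[0.03,0,0,0,0,0,0],[0.03,0,0,0,0,0,0]],
])

```text
t: 62.08
eef_pos: [0.4408, 0.1549, 0.2333]
tool_rot: [3.141, -0.051, -0.001]
ft_force: [0.0, 0.4, 1.2]
width: 0.0298
```

Run:
```python
from h import *
go(tw(-.02,-.036,.2),-92.27)
m,im=snap('wrist','w36')
m,im=snap('scene','s36'); cv2.imwrite('pics/s36.png',cv2.resize(im[130:310,220:470,::-1],None,fx=3.2,fy=3.2,interpolation=cv2.INTER_CUBIC))
```

```text
tip z 0.267 tray xy [-0.0345 -0.0185]
pos [0.4408 0.1549 0.2333] jawyaw -91.9 w 0.0298 t 62.08 F [0.  0.4 1.2] j6 1.84
world d [ 0.0138 -0.018  -0.067 ] tool shift mm [14.4 17.6 67. ] turn deg [0.   0.02 0.39] min rows 2.0
```

View pics/w36.png

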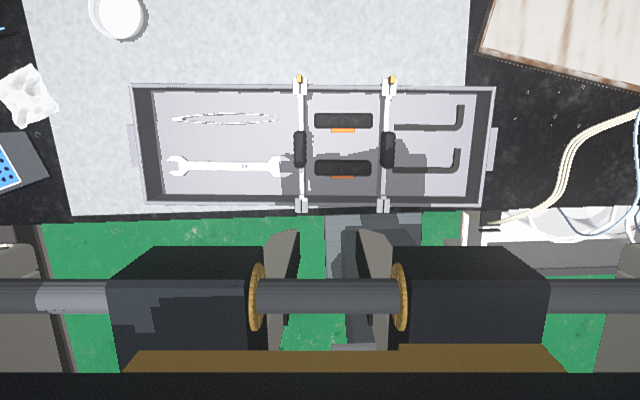

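View pics/s36.png

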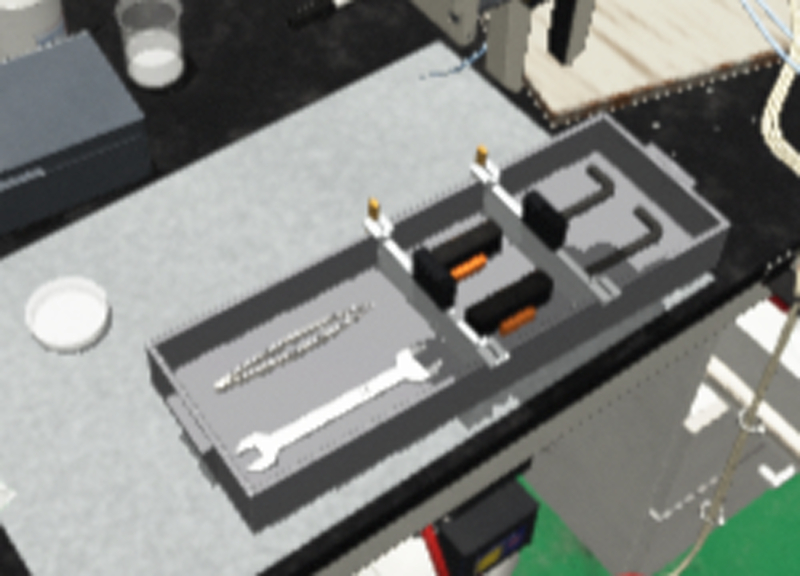

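Run:
```python
import cv2
im=cv2.imread('pics/w36.png'); cv2.imwrite('pics/w36z.png',cv2.resize(im[65:215,255:415],None,fx=4.5,fy=3.9,interpolation=cv2.INTER_CUBIC))
cv2.imwrite('pics/w36y.png',cv2.resize(im[80:215,130:310],None,fx=4.3,fy=4.3,interpolation=cv2.INTER_CUBIC))
```

```text
(no output)
```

View pics/w36z.png

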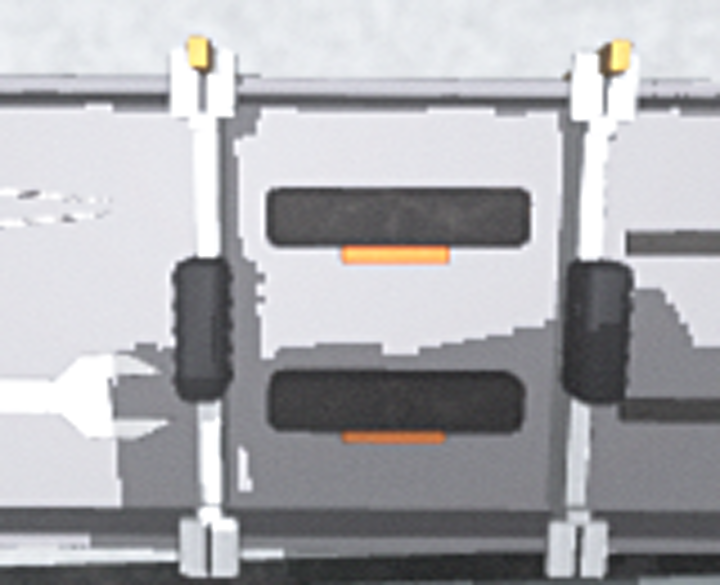

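View pics/w36y.png

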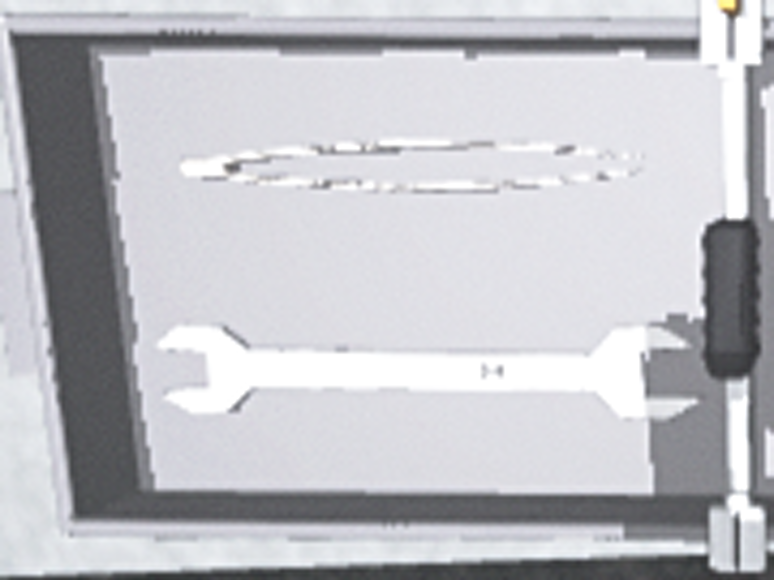

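Run:
```python
from h import *
print(manip.sign_off(), manip.state()['t'])
```

```text
the job is handed in; nothing more can be done
the job is handed in; nothing more can be done
```

The tray is set up and the job is handed in, at about 62 s of the 210 s allowed. All six pieces were there today.

- **Dividers:** I set these first. Both stand in line with their own clips. Close wrist-camera views showed 0.2–0.3 mm of offset, and the last overview agreed.
- **Left bay:** the spanner and tweezers lie lengthwise.
- **Middle bay:** both cassettes.
- **Right bay:** both hex keys.
- **Dish:** I never touched it, and it looks unmoved in the last pictures.

In the final wrist and scene pictures every piece is clear of the walls and dividers and looks flat. Each one was lowered until I felt light contact with the floor (about 3–14 N) before release.

- **Height reading:** the fingertips sit about 34 mm above the reported TCP. My first try at the left divider therefore closed on air above the tab. I then pressed the closed fingers lightly on the tray floor (about 20 N) to measure the offset and used that for the rest of the job.
- **Tweezers:** the first grasp was too high and missed. The second held.
- **Finger width:** it read about 9 mm on the 12 mm spanner shank and about 7 mm on the 8 mm hex keys. Both held without slipping.

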